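# Pack the bur case

## Robot

A 6-joint arm with a two-finger parallel gripper is mounted at the origin on the work surface. World frame = base frame: x ahead of the robot, y to its left, z up, the work surface at z = 0. Lengths are in m, angles in rad, forces in N, time in s.
With the tool pointing down it reaches from about 0.425 to 0.95 m from the base axis. Payload 3.5 kg.
Tool frame: the origin (TCP) lies midway between the tips of the shut fingers; the grasp point (between the pads) lies 19 mm behind it; z points along the fingers, y is the line along which they close (so a half turn about z gives the same grasp; the last joint's range is limited). The gripper opens to 85 mm and grips with 20 to 120 N. Pads are 22 mm wide; open, the fingers measure 114 mm over their backs; the gripper's body (76 mm by 85 mm) begins 54 mm behind the grasp point. The pads swing forward as they close: fully open they stand 13 mm farther back than shut.
Start: joints at [0.996, 0.286, 1.577, -0, 1.279, -0.15], TCP at [0.278, 0.615, 0.231] pointing down, gripper open.
Joint ranges: [-2.77, 2.77], [-0.9, 2.22], [0.21, 2.48], [-1.53, 4.67], [0.24, 2.81], [-2.84, 2.84]. Speed limits (rad/s): [2.79, 2.79, 3.14, 3.14, 3.14, 3.14].

## Interface

Orientations are given as a 3x3 rotation matrix whose columns are the frame's x, y, z axes.
In Python, from rig import ctrl gives the robot as it stands. The module is installed in compiled form; this text tells all that it offers.
- The arm moves only by the tool jog_arm, never from a script. Its argument "deltas" is a list of rows, each a list of 3 entries, a list of its own where there are three numbers: the shift along the tool's x, y, z in units of 25 mm (1.0 is 25 mm), then the turn about the tool's z in units of 8 degrees (1.0 is 8 degrees), then the opening, from 0 (shut) to 1 (fully open). In form: [[[x, y, z], spin, grip], ...]. A call has 1 to 20 rows; each row is the pose to reach, as a shift and turn from the pose commanded when the call began, along the tool's axes at that moment; what a row does not reach only later rows make up. A row lasts 1/10 s, in which the tool goes at most 50 mm and 8.59 degrees, less where a joint would pass 70% of its speed; a pose out of reach is approached as far as the arm can. A call with a gripper value outside its range is refused whole. The fingers move at their own pace and stop on an object; the grip force is fixed at half the most. Time passes only in rows, so rows that repeat a pose let the fingers close. It gives the time, the measured TCP pose, the force, the opening and the grip force at its end, in the units of the state.
- ctrl.state(): the state, without advancing time (a new reading comes with each control period).
- ctrl.read_camera(name): name is "side" or "top"; returns the picture (480x640x3 uint8, red, green, blue); there is no depth.
- ctrl.camera_info(name): a dict with "fx", "fy", "cx", "cy" (pixels), "k1" (the pictures are not rectified: a ray, as slopes to the right and down, at radius r is drawn at 1 + k1 r^2 times it, then the intrinsics apply), "T" (4x4, takes a point from camera to world coordinates). Camera axes: x right, y down, z forward; pixel columns grow to the right and rows downward; lengths in m; the calibration is good to about 2 mm. A picture is of the moment at which its call begins. camera_info takes no time and is no camera call.
- ctrl.sign_off(): hands the job in; it is judged then, once.
The state is a dict: "time": time; "qpos": joint angles; "joint_velocities": joint speeds; "joint_torque": joint torques, N m; "ee_pos": TCP position; "orientation": TCP orientation; "wrist_force": force on the tool from outside, world axes, zero at the start; "moment": the same for the moment, N m; "gripper_width": finger opening in m; "gripper_force": force on a finger pad.
Only numpy, scipy, OpenCV 4.12 (cv2) and the standard library are available. Lean on these libraries where they do the work, as an engineer would, in place of code of your own. Each camera call takes 0.05 s, during which the arm holds its last target. There are 200 camera calls.

## Task

Pack the open hard case for carrying: lay every aluminium bur tube that stands on the bench on its side in a cradle of its own in the case, and set the brass cover on the brass cup in the case so that it sits level with its spigot inside. When all that is in, shut the case fully so the two halves meet edge to edge, and leave the other things on the bench where they are.

Things in the scene. Friction and masses are not known exactly. Their poses are not given: they have to be found in the camera images.
- case: Lower half of an open grey hard case, fixed. 290 mm along its x, 150 along its y, walls 26 mm high, 5 thick; inner floor 5 mm up. Origin: centre of its underside. Hinge along its +y edge, front at -y. Inside: four V-shaped black cradles (tubes lie along the case's y) at x = -108, -58, -8, +42 mm and a fixed brass cup at x = +106 mm, all at y = 0.
- lid (a joint): Hinge of the upper half, rad: 0 = shut, edges meeting all round; it starts open at 1.65 to 1.98 (limit 2.05). Stiff: it stays at any angle and must be pushed all the way (about 0.3 N m). The upper half is a shell 290 x 150 mm, 36 mm deep, lined with foam that leaves 2 to 3 mm over tubes and cover that lie properly.
- lid_hinge (a point): Middle of the hinge line, 26 mm above the bench, at case x = 0, y = +75 mm.
- lid_edge (a point): On the upper half: middle of its free (front) edge, on the outer face (top when shut: 62 mm above the bench).
- cup_rim (a point): Centre of the mouth of the brass cup in the case, 30 mm above the bench. Cup: inner diameter 50, outer 56 mm, z up.
- cover: Loose brass cover of the cup: a flange disc 58 mm across, 4 thick; below it a spigot 44 mm across, 4 deep that drops into the cup (3 mm clearance all round); on top a knob 16 mm across, 14 high. Origin: centre of the flange's underside (which rests on the rim); +z towards the knob, top at +18 mm. It starts standing on its spigot on the bench.
- cradle0 (a point): Where the middle of a tube comes to lie in the first cradle (case x = -108 mm), 28 mm above the bench; its y axis is the tube's direction. The two V rests stand 39 mm either side along y, each 10 mm long and 30 mm high, 31 mm wide at the mouth; the space between them is free for fingers. End stops 26 mm high leave 6 mm at each end of a tube. Cradles are 50 mm apart.
- cradle1 (a point): Where the middle of a tube comes to lie in the second cradle (case x = -58 mm), 28 mm above the bench; its y axis is the tube's direction. The two V rests stand 39 mm either side along y, each 10 mm long and 30 mm high, 31 mm wide at the mouth; the space between them is free for fingers. End stops 26 mm high leave 6 mm at each end of a tube. Cradles are 50 mm apart.
- cradle2 (a point): Where the middle of a tube comes to lie in the third cradle (case x = -8 mm), 28 mm above the bench; its y axis is the tube's direction. The two V rests stand 39 mm either side along y, each 10 mm long and 30 mm high, 31 mm wide at the mouth; the space between them is free for fingers. End stops 26 mm high leave 6 mm at each end of a tube. Cradles are 50 mm apart.
- cradle3 (a point): Where the middle of a tube comes to lie in the fourth cradle (case x = +42 mm, next to the cup), 28 mm above the bench; its y axis is the tube's direction. The two V rests stand 39 mm either side along y, each 10 mm long and 30 mm high, 31 mm wide at the mouth; the space between them is free for fingers. End stops 26 mm high leave 6 mm at each end of a tube. Cradles are 50 mm apart.
- tube0: Closed aluminium bur tube with a black screw cap, a cylinder 26 mm in diameter and 100 mm long, about 90 g. Origin: its middle; its z runs along the tube towards the cap. Standing upright on the bench at the start; absent (None) in some starts.
- tube1: Closed aluminium bur tube with a black screw cap, a cylinder 26 mm in diameter and 100 mm long, about 90 g. Origin: its middle; its z runs along the tube towards the cap. Standing upright on the bench at the start; absent (None) in some starts.
- tube2: Closed aluminium bur tube with a black screw cap, a cylinder 26 mm in diameter and 100 mm long, about 90 g. Origin: its middle; its z runs along the tube towards the cap. Standing upright on the bench at the start; absent (None) in some starts.
- tube3: Closed aluminium bur tube with a black screw cap, a cylinder 26 mm in diameter and 100 mm long, about 90 g. Origin: its middle; its z runs along the tube towards the cap. Standing upright on the bench at the start; absent (None) in some starts.
- block: Small steel bench block, 50 x 50 x 20 mm, among the tubes. Not part of the job; origin at its underside. Leave it alone.
- hammer: Hammer lying at the right. Not part of the job; origin at its underside. Leave it alone.
- driver: Wooden-handled screwdriver lying near at the right. Not part of the job; origin at its underside. Leave it alone.
- loupe: Black eye loupe, a 36 mm cylinder 32 mm high, near the tubes. Not part of the job; origin at its underside. Leave it alone.
- mandrel: Upright steel ring mandrel, foot 70 mm across, 160 mm high, near at the left. Not part of the job; origin at its underside. Leave it alone.
Mind the look-alikes: they are no part of the job. Leave any blue or orange look-alike of the tube0 alone.

How it is judged:
By the outcome, as a careful person would: the job done as asked, in the order asked, and still so for the second after the job is handed in, with the robot touching nothing.
Of tube0, tube1, tube2, tube3 only 3 to 4 are there at a start; the rules pass over those that are not, and their reading is None.
At some moment in a run one of tube0, tube1, tube2, tube3, cover may be knocked a few centimetres aside while the robot is not near it.
Once in a run the grip may slacken for a moment while it holds something.
It also fails if it takes over 208 s, if anything falls off the work surface, if the arm or the gripper's body presses on something with over 40 N, if the wrist force passes 120 N, or if a joint passes its speed limit or range.

## Working session

There is one attempt and no reset: what is moved stays moved. The work goes in short steps, Python scripts to look and compute and a tool call to move; the robot and the scene stay as the last step left them, time stands still between calls to the robot, and variables do not carry over. Pictures are saved under pics/ and viewed, at most 14 in all, crops included, and the job is handed in when it is done.

Besides the shell and the picture viewer there is one more tool, called after "Request:" as a command line: name --argument value ..., lists and objects as JSON in quotes. jog_arm: Moves the arm, as the interface text tells. Its arguments: {"type":"object","properties":{"deltas":{"type":"array","items":{"type":"array"}}},"required":["deltas"]}

```bash
mkdir -p pics; cat > h.py <<'E'
import numpy as np, cv2
from rig import ctrl
def grab(n,f=None):
    im=ctrl.read_camera(n)
    if f: cv2.imwrite('pics/'+f,cv2.cvtColor(im,cv2.COLOR_RGB2BGR))
    return im
def ray(n,u,v):
    c=ctrl.camera_info(n); K=np.array([[c['fx'],0,c['cx']],[0,c['fy'],c['cy']],[0,0,1.]])
    p=cv2.undistortPoints(np.array([[[u,v]]],float),K,np.array([c['k1'],0,0,0.]))[0,0]
    T=np.array(c['T']); return T[:3,3],T[:3,:3]@np.array([p[0],p[1],1])
def onz(n,u,v,z):
    o,d=ray(n,u,v); return o+d*(z-o[2])/d[2]
def proj(n,P):
    c=ctrl.camera_info(n); T=np.array(c['T']); q=T[:3,:3].T@(np.array(P)-T[:3,3]); x=q[:2]/q[2]
    x=x*(1+c['k1']*(x@x)); return np.array([c['fx']*x[0]+c['cx'],c['fy']*x[1]+c['cy']])
E
python3 - <<'E'
from h import *
np.set_printoptions(precision=4,suppress=True)
print(ctrl.state())
for n in('top','side'):
    grab(n,n+'0.png'); print(ctrl.camera_info(n))
E
```

```text
{'time': 0.0, 'qpos': array([ 0.996 ,  0.2872,  1.5782, -0.    ,  1.2786, -0.15  ]), 'joint_velocities': array([ 0.001 , -0.0002,  0.0007, -0.0007, -0.0005,  0.    ]), 'joint_torque': array([ -0.0005, -40.5969, -29.2635,  -0.0001,   0.0058,   0.    ]), 'ee_pos': array([0.2778, 0.6145, 0.2299]), 'orientation': array([[-0.9111,  0.4121, -0.0013],
       [ 0.4121,  0.9111, -0.002 ],
       [ 0.0004, -0.0023, -1.    ]]), 'wrist_force': array([1.0567, 0.5797, 0.99  ]), 'moment': array([ 0.0223, -0.0033,  0.0071]), 'gripper_force': 0.0, 'gripper_width': 0.08518580050012557}
{'fx': 454.4803715546401, 'fy': 454.4803715546401, 'cx': 321.78457169900474, 'cy': 229.7686608667841, 'k1': -0.010410252582845692, 'T': array([[-0.0149, -0.9801,  0.1977,  0.2754],
       [-0.9998,  0.0174,  0.0112, -0.1042],
       [-0.0144, -0.1975, -0.9802,  1.1211],
       [ 0.    ,  0.    ,  0.    ,  1.    ]])}
{'fx': 501.61615611251705, 'fy': 501.61615611251705, 'cx': 319.0367203836735, 'cy': 241.9119610093808, 'k1': -0.12289079360422998, 'T': array([[ 0.9774, -0.1566,  0.1424,  0.3203],
       [-0.2112, -0.683 ,  0.6992, -0.9591],
       [-0.0122, -0.7135, -0.7006,  0.9153],
       [ 0.    ,  0.    ,  0.    ,  1.    ]])}
```

View pics/top0.png

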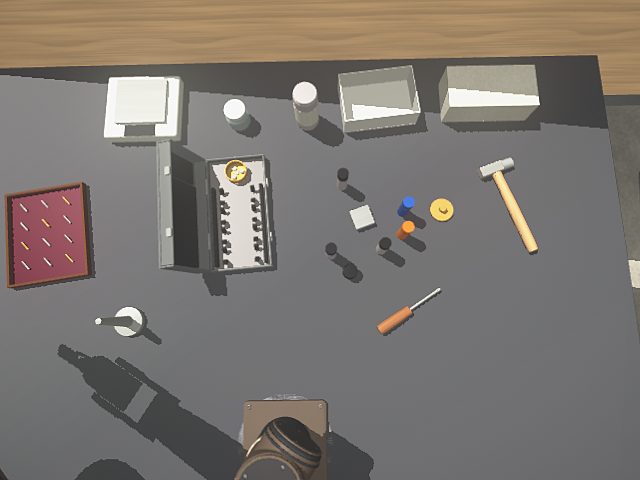

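View pics/side0.png

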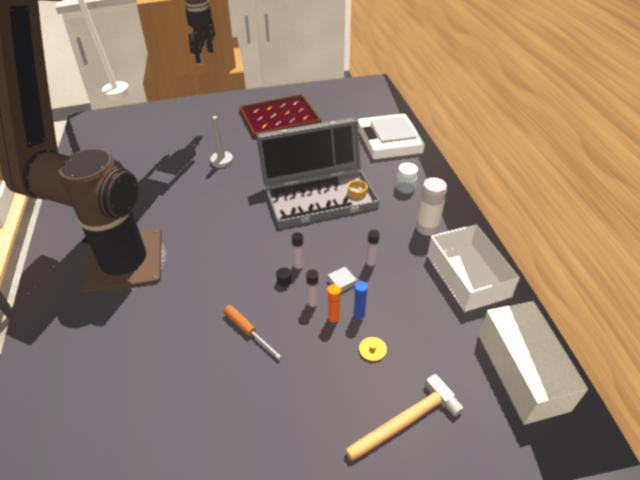

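Candidates for the tubes:
- Silver with a black cap, top view: (343,174), (332,250), (384,244).
- Look-alikes: blue (408,203), orange (406,230).
- The loupe (350,271) is short and all black, and the white jars sit at the back.
- The cover is yellow, at (441,210).

So there are three tubes. I'll check this in a close crop.

```bash
python3 - <<'E'
from h import *
im=cv2.imread('pics/top0.png')
a=cv2.resize(im[135:285,150:300],None,fx=4,fy=4,interpolation=cv2.INTER_CUBIC)
b=cv2.resize(im[155:295,315:465],None,fx=4,fy=4,interpolation=cv2.INTER_CUBIC)
cv2.imwrite('pics/c1.png',a);cv2.imwrite('pics/c2.png',b)
s=cv2.imread('pics/side0.png')
cv2.imwrite('pics/c3.png',cv2.resize(s[110:370,220:420],None,fx=3,fy=2.3,interpolation=cv2.INTER_CUBIC))
E
```

```text
(no output)
```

View pics/c1.png

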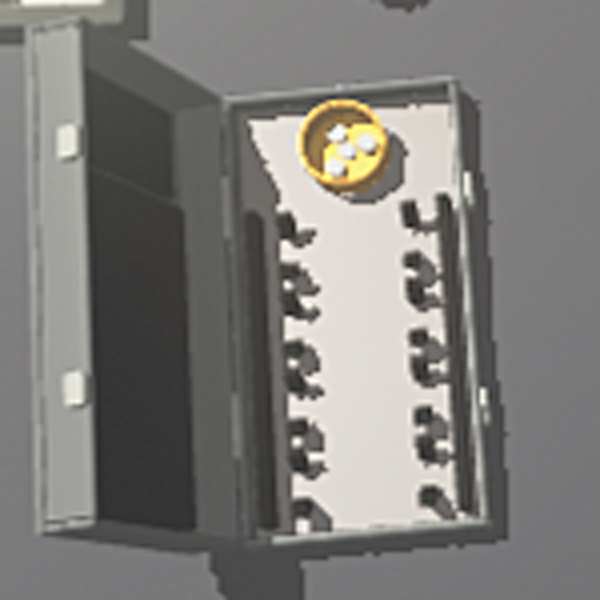

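View pics/c2.png

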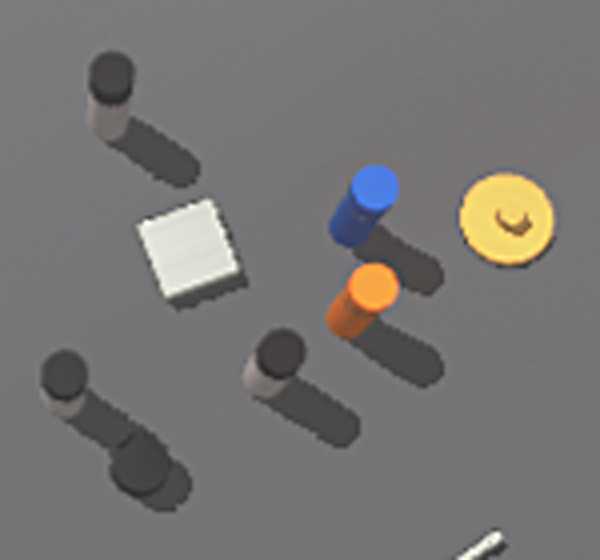

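Crop pixels show three silver, black-capped tubes at (112,74), (65,374) and (280,352). The loupe is at (140,465), blue at (375,188), orange at (374,286), and the cover at (508,218). The case has its hinge on the left, its cup at (345,147) and its cradles empty.

```bash
cat > m.py <<'E'
from h import *
np.set_printoptions(precision=4,suppress=True)
im=cv2.imread('pics/top0.png'); g=cv2.cvtColor(im,cv2.COLOR_BGR2HSV)
def P(c,z,off):return onz('top',c[0]/4-.375+off[0],c[1]/4-.375+off[1],z)
B=(315,155);A=(150,135)
for n,c,z in [('tA',(112,74),.1),('tB',(65,374),.1),('tC',(280,352),.1),('loupe',(140,465),.032),('block',(187,245),.02),('blue',(375,188),.1),('or',(374,286),.1),('cover',(508,218),.008)]: 
    print(n,P(c,z,B)[:2])
cs=[P(c,.026,A) for c in [(460,80),(490,525),(225,98),(243,541)]]
for c in cs: print('case corner',c[:2])
print([np.linalg.norm(cs[i]-cs[j]) for i,j in[(0,1),(2,3),(0,2),(1,3)]])
m=((g[...,0]>15)&(g[...,0]<32)&(g[...,1]>110)).astype(np.uint8)
n,l,s,c=cv2.connectedComponentsWithStats(m)
for i in range(1,n):
    if s[i,4]>60:print(s[i],c[i])
s2=cv2.imread('pics/side0.png'); g2=cv2.cvtColor(s2,cv2.COLOR_BGR2HSV)
m2=((g2[...,0]>12)&(g2[...,0]<34)&(g2[...,1]>110)).astype(np.uint8)
n,l,s,c=cv2.connectedComponentsWithStats(m2[:370])
for i in range(1,n):
    if s[i,4]>60 and s[i,0]<420:print('side',s[i],c[i],onz('side',*c[i],.03)[:2],onz('side',*c[i],.008)[:2])
for u in[(297,237),(373,234),(312,272)]: print('side cap',onz('side',*u,.1)[:2])
E
python3 m.py
```

```text
tA [ 0.6163 -0.1435]
tB [ 0.4384 -0.1126]
tC [ 0.449 -0.235]
loupe [ 0.3933 -0.1571]
block [ 0.5309 -0.1905]
blue [ 0.5443 -0.294 ]
or [ 0.4864 -0.2904]
cover [ 0.5475 -0.3935]
case corner [0.6942 0.0511]
case corner [0.4092 0.03  ]
case corner [0.6853 0.2011]
case corner [0.4019 0.18  ]
[np.float64(0.2858685956188103), np.float64(0.28421197905881773), np.float64(0.15030957681776463), np.float64(0.15018856186706994)]
[225 160  22  23 243] [235.2469 171.0494]
[430 199  23  22 412] [441.2573 209.4636]
[403 222  11  10  85] [408.0588 226.2941]
side [ 137    0  108  101 7529] [186.9821  51.6828] [0.1909 1.202 ] [0.1877 1.2558]
side [  350     0   290   370 66632] [533.9654 140.4625] [1.2835 0.2295] [1.3074 0.259 ]
side [348 180  20  19 279] [357.2079 188.5448] [0.6509 0.1109] [0.6591 0.1375]
side [  0 192  29  95 289] [ 13.1384 237.1176] [-0.3047  0.128 ] [-0.3202  0.155 ]
side [328 284  13  11 106] [333.6887 289.2453] [ 0.5002 -0.2349] [ 0.5047 -0.2169]
side [227 306  26  24 169] [239.8402 317.5562] [ 0.2801 -0.2688] [ 0.2791 -0.2516]
side [359 337  28  25 558] [372.3781 348.7939] [ 0.5413 -0.4103] [ 0.5468 -0.3966]
side cap [ 0.439  -0.1178]
side cap [ 0.6156 -0.1478]
side cap [ 0.4511 -0.2338]
```

View pics/c3.png

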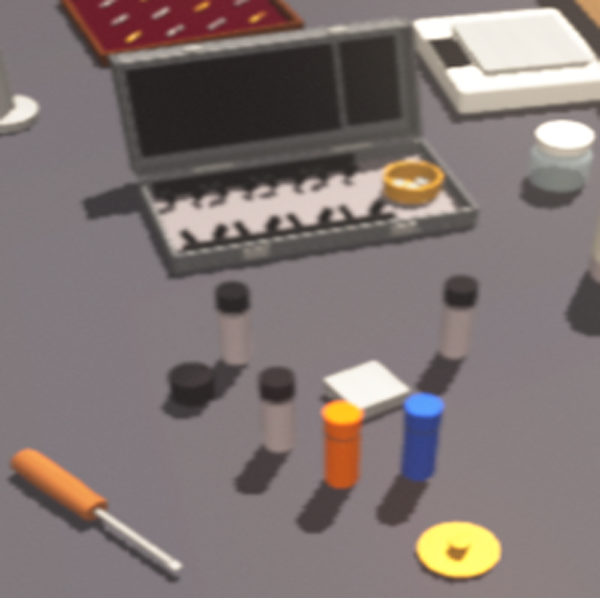

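```bash
cat >> h.py <<'E'
np.set_printoptions(precision=4,suppress=True)
C=np.array([0.5477,0.1156]); TH=np.radians(4.23)
cx=np.array([np.cos(TH),np.sin(TH)]); cy=np.array([-cx[1],cx[0]])
def case(a,b): return C+a*cx+b*cy
def go(*W):
    s=ctrl.state(); R=s['orientation']; p=s['ee_pos']; a=np.degrees(np.arctan2(R[1,0],R[0,0]))
    for x,y,z,ang in W:
        d=R.T@(np.array([x,y,z])-p)/.025; k=(a-(a if ang is None else ang)+180)%360-180
        print('d',d.round(2).tolist(),'spin',round(k/8,2),'dist',round(np.linalg.norm(d)*25),'mm')
E
python3 - <<'E'
from h import *
print(onz('top',150+345/4-.4,135+147/4-.4,.03),case(.106,0),case(-.058,0),case(-.008,0),case(.042,0))
b=np.array([.438,-.114]); d=np.array([.7071]*2)
q=b-.045*d
go((.5,.3,.24,90),(.5,-.05,.2,45),(*q,.13,45),(*q,.08,45),(*(b+.006*d),.08,45))
E
```

```text
[0.6497 0.1228 0.03  ] [0.6534 0.1234] [0.4899 0.1113] [0.5397 0.115 ] [0.5896 0.1187]
d [-13.28, -7.8, -0.39] spin 8.21 dist 385 mm
d [-19.05, -20.55, 1.24] spin 13.83 dist 701 mm
d [-17.21, -25.59, 4.05] spin 13.83 dist 778 mm
d [-17.21, -25.58, 6.05] spin 13.83 dist 786 mm
d [-17.93, -23.67, 6.05] spin 13.83 dist 758 mm
```

Request:
jog_arm --deltas '[[[-13.3, -7.8, -0.4], 8.2, 0.17], [[-13.3, -7.8, -0.4], 8.2, 0.17], [[-13.3, -7.8, -0.4], 8.2, 0.17], [[-13.3, -7.8, -0.4], 8.2, 0.17], [[-13.3, -7.8, -0.4], 8.2, 0.17], [[-13.3, -7.8, -0.4], 8.2, 0.17], [[-13.3, -7.8, -0.4], 8.2, 0.17], [[-13.3, -7.8, -0.4], 8.2, 0.17], [[-19, -20.5, 1.2], 13.83, 0.17], [[-19, -20.5, 1.2], 13.83, 0.17], [[-19, -20.5, 1.2], 13.83, 0.17], [[-19, -20.5, 1.2], 13.83, 0.17], [[-19, -20.5, 1.2], 13.83, 0.17], [[-19, -20.5, 1.2], 13.83, 0.17], [[-19, -20.5, 1.2], 13.83, 0.17], [[-17.2, -25.6, 4], 13.83, 0.17], [[-17.2, -25.6, 4], 13.83, 0.17], [[-17.2, -25.6, 4], 13.83, 0.17], [[-17.2, -25.6, 4], 13.83, 0.17], [[-17.2, -25.6, 4], 13.83, 0.17]]'

```text
time: 2.1
ee_pos: [0.4051, -0.1457, 0.1305]
orientation: [[0.709, 0.705, -0.001], [0.705, -0.709, 0.001], [-0.0, -0.002, -1.0]]
wrist_force: [0.2, -0.2, 0.9]
gripper_width: 0.0143
gripper_force: 0.0
```

```bash
python3 - <<'E'
from h import *
s=ctrl.state(); print(s['time'],s['ee_pos'],s['orientation'][:,0],s['gripper_width'],s['qpos'],s['wrist_force'])
b=np.array([.438,-.114]); d=np.array([.7071]*2)
q=b-.045*d
go((*q,.08,45),(*(b+.006*d),.08,45))
grab('side','s1.png');
E
```

```text
2.1 [ 0.4051 -0.1457  0.1305] [ 0.7089  0.7053 -0.    ] 0.014282575026419867 [-0.5819 -0.1596  2.2412  0.0004  1.0617  0.2059] [ 0.2179 -0.1531  0.8851]
d [0.03, 0.04, 2.02] spin -0.02 dist 51 mm
d [2.07, 0.03, 2.02] spin -0.02 dist 72 mm
```

Request:
jog_arm --deltas '[[[0, 0, 2], 0, 0.17], [[0, 0, 2], 0, 0.17], [[0.5, 0, 2], 0, 0.17], [[0.7, 0, 2], 0, 0.17], [[0.9, 0, 2], 0, 0.17], [[1.1, 0, 2], 0, 0.17], [[1.3, 0, 2], 0, 0.17], [[1.5, 0, 2], 0, 0.17], [[1.7, 0, 2], 0, 0.17], [[1.9, 0, 2], 0, 0.17], [[2.05, 0, 2], 0, 0.17], [[2.2, 0, 2], 0, 0.17], [[2.2, 0, 0], 0, 0.17], [[2.2, 0, 0], 0, 0.17], [[2.2, 0, 0], 0, 0.17], [[2.2, 0, 0], 0, 0.17]]'

```text
time: 3.75
ee_pos: [0.4445, -0.1061, 0.1305]
orientation: [[0.707, 0.707, -0.001], [0.707, -0.707, 0.001], [-0.0, -0.001, -1.0]]
wrist_force: [0.5, -0.5, -0.7]
gripper_width: 0.0144
gripper_force: 0.0
```

```bash
python3 - <<'E'
from h import *
a=grab('side'); b=grab('top')
f=lambda x:cv2.cvtColor(x,cv2.COLOR_RGB2BGR)
A=cv2.resize(f(a)[180:340,230:410],None,fx=2.2,fy=2.2,interpolation=cv2.INTER_CUBIC)
B=cv2.resize(f(b)[150:290,290:470],None,fx=2.2,fy=2.2,interpolation=cv2.INTER_CUBIC)
o=np.zeros((352,792,3),np.uint8);o[:A.shape[0],:396]=A;o[:B.shape[0],396:]=B;cv2.imwrite('pics/p1.png',o)
E
```

```text
(no output)
```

View pics/p1.png

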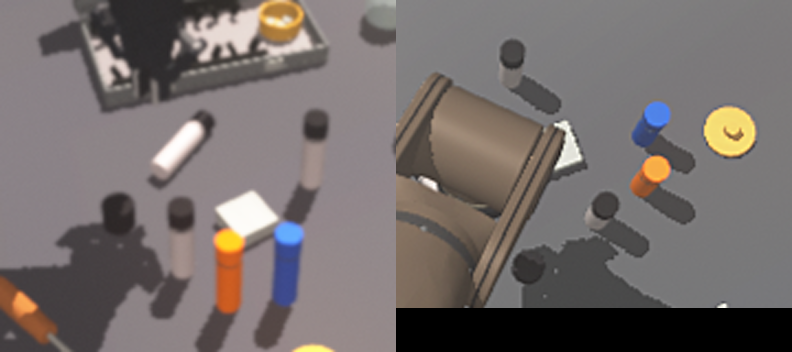

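The tube lies over, toward +x+y, with its ends in the side crop near (162,172) and (206,118). It hasn't rolled away, and nothing else moved.

```bash
python3 - <<'E'
from h import *
im=grab('side'); R=im[180:300,230:400].astype(int)
m=(R.min(2)>125).astype(np.uint8)
n,l,s,c=cv2.connectedComponentsWithStats(m)
for i in range(1,n):
    if s[i,4]>40: print(s[i],c[i]+[230,180])
e1=onz('side',303.6,258.2,.010);e2=onz('side',323.6,233.6,.015);print(e1,e2,np.linalg.norm(e1-e2),(e1+e2)/2,np.degrees(np.arctan2(*(e2-e1)[1::-1])))
E
```

```text
[    0     0   170   120 13043] [314.6079 246.0692]
[ 83   3  36  25 501] [331.8104 194.511 ]
[ 38  12  21  29 193] [277.8394 208.0155]
[111 110  13  10  96] [348.0104 295.5312]
[ 0.4544 -0.1037  0.01  ] [ 0.5213 -0.033   0.015 ] 0.097448313037526 [ 0.4879 -0.0683  0.0125] 46.560158671500474
```

```bash
python3 - <<'E'
from h import *
go((.4865,-.0685,.06,45.5),(.4865,-.0685,.003,45.5))
E
```

```text
d [2.26, 0.14, 2.8] spin -0.06 dist 90 mm
d [2.26, 0.15, 5.08] spin -0.06 dist 139 mm
```

Request:
jog_arm --deltas '[[[2.25, 0.15, 1], -0.05, 0.7], [[2.25, 0.15, 2], -0.05, 0.7], [[2.25, 0.15, 2.8], -0.05, 0.7], [[2.25, 0.15, 2.8], -0.05, 0.7], [[2.25, 0.15, 4.2], -0.05, 0.7], [[2.25, 0.15, 5.05], -0.05, 0.7], [[2.25, 0.15, 5.05], -0.05, 0.7], [[2.25, 0.15, 5.05], -0.05, 0.2], [[2.25, 0.15, 5.05], -0.05, 0.2], [[2.25, 0.15, 5.05], -0.05, 0.2], [[2.25, 0.15, 5.05], -0.05, 0.2], [[2.25, 0.15, 5.05], -0.05, 0.2], [[2.25, 0.15, 5.05], -0.05, 0.2]]'

```text
time: 5.2
ee_pos: [0.489, -0.0699, 0.0072]
orientation: [[0.702, 0.712, 0.003], [0.712, -0.702, -0.001], [0.001, 0.003, -1.0]]
wrist_force: [-1.8, -0.2, 7.1]
gripper_width: 0.0235
gripper_force: 59.2
```

Request:
jog_arm --deltas '[[[0, 0, -1], 0, 0.2], [[0, 0, -3], 0, 0.2], [[0, 0, -5], 0, 0.2], [[0, 0, -5.5], 0, 0.2], [[0, 0, -5.5], 0, 0.2], [[0, 0, -5.5], 0, 0.2]]'

```text
time: 5.8
ee_pos: [0.4864, -0.0689, 0.1412]
orientation: [[0.702, 0.712, -0.002], [0.712, -0.702, 0.001], [-0.001, -0.002, -1.0]]
wrist_force: [-0.2, 0.2, 0.1]
gripper_width: 0.0236
gripper_force: 59.1
```

```bash
cat > see.py <<'E'
import sys
from h import *
# crop around given world points in side (and top) view
def both(f,ps,pt,h=70,w=79):
    o=[]
    for n,p in(('side',ps),('top',pt)):
        im=cv2.cvtColor(grab(n),cv2.COLOR_RGB2BGR)
        if p is None: continue
        u,v=proj(n,p).round().astype(int); u=min(max(u,w),639-w);v=min(max(v,h),479-h); print(n,'origin',u-w,v-h,'scale')
        k=5 if pt is None or ps is None else 2.5
        o.append(cv2.resize(im[v-h:v+h,u-w:u+w],None,fx=k,fy=k,interpolation=cv2.INTER_CUBIC))
    cv2.imwrite('pics/'+f,np.hstack(o))
E
python3 - <<'E'
from see import *
s=ctrl.state();print(s['time'],s['ee_pos'],s['gripper_width'],s['gripper_force'])
both('p2.png',s['ee_pos'],None,55,75)
# C check: outer case front corners both views
go((*case(-.008,0),.14,94.2),(*case(-.008,0),.02,94.2))
E
```

```text
5.8 [ 0.4864 -0.0689  0.1412] 0.023629105197945244 59.120482206344604
side origin 237 152 scale
d [6.75, -3.62, -0.01] spin -6.1 dist 191 mm
d [6.76, -3.59, 4.79] spin -6.1 dist 226 mm
```

View pics/p2.png

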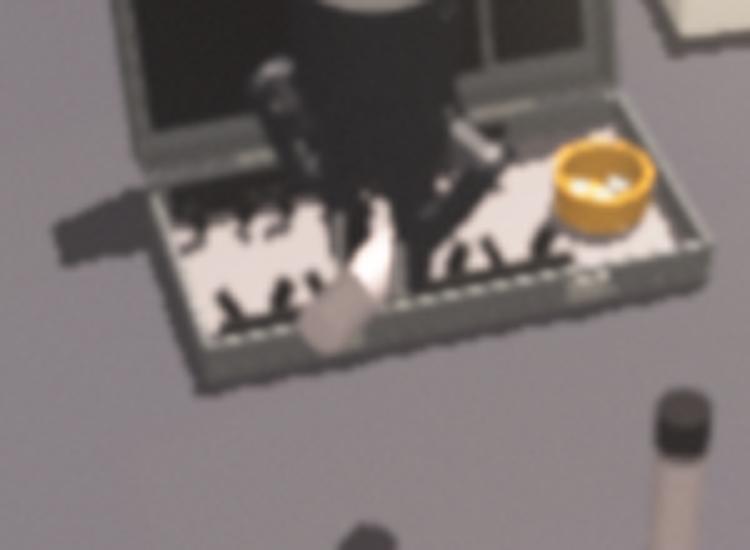

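```bash
python3 - <<'E'
from h import *
s=ctrl.state();R=s['orientation']
e=onz('side',304.2,218,.147);print('near end',e,R.T@(e-s['ee_pos']))
for n,u,v,z,p in[('cup',357.6,186,.03,(.106,0)),('FL',277.8,221,.026,(-.145,-.075)),('FR',379.2,200.8,.026,(.145,-.075)),('BR',360.8,170.8,.026,(.145,.075))]:
    print(n,onz('side',u,v,z)[:2],case(*p))
E
```

```text
near end [ 0.4597 -0.1079  0.147 ] [-0.0462  0.0091 -0.0072]
cup [0.6551 0.1219] [0.6534 0.1234]
FL [0.4112 0.0302] [0.4086 0.0301]
FR [0.6973 0.0498] [0.6978 0.0515]
BR [0.6852 0.1949] [0.6868 0.2011]
```

```bash
python3 - <<'E'
from h import *
s=ctrl.state();R=s['orientation']
for x in(-.054,-.05,-.046,0,.05): print(x,(proj('side',s['ee_pos']+R@[x,0,-.0058])-[237,152])*5)
E
python3 - <<'E'
from h import *
im=grab('side');c=cv2.cvtColor(im[205:230,285:325],cv2.COLOR_RGB2GRAY)
for r in c[::1]: print(' '.join('%3d'%v for v in r))
E
```

```text
-0.054 [310.2401 334.866 ]
-0.05 [315.0966 329.9427]
-0.046 [319.9331 325.0401]
0 [374.147  270.1123]
0.05 [430.2579 213.3156]
218 218 218 218 218 218 217 216 215 216 217 216 210 198 187 196 210 212 189 151 122 140 215 248 253 254 254 252 246 214 145 120  99  67  52  48  51  87 163 201
218 218 218 218 218 217 214 204 197 201 210 209 191 159 136 157 194 211 195 158 135 147 205 246 253 254 252 248 238 199 137 119 100  68  51  49  52  87 155 188
217 218 217 217 218 215 203 173 149 157 186 198 174 119  87 112 169 199 190 159 142 146 175 227 249 252 248 241 228 186 133 119  99  68  52  49  51  76 120 141
218 217 218 219 218 213 185 129  90 100 147 184 177 122  71  81 134 171 169 151 145 147 156 186 230 243 240 232 214 175 130 119  99  67  51  48  51  61  76  83
217 217 218 218 217 207 168  98  57  68 117 176 191 155  93  71 104 139 149 146 147 151 153 163 195 222 227 219 198 161 128 120 101  71  52  49  52  56  61  64
216 218 217 217 215 195 141  77  49  67 124 183 205 184 131  96 110 133 143 147 150 153 151 154 164 185 200 197 177 145 124 122 108  81  64  66  79  85  85  89
211 217 218 2
[... 2326 characters left out ...]
 120 128 130 132 134 136 135 135 135 136 135 134 135 136 136
 83  82  82  78  77  74  74  72  73  75  79  79  80  79  79  83  94 106 110 109 110 113 120 127 130 132 134 135 134 135 135 135 136 135 135 136 135 135 135 135
 76  76  75  72  72  71  74  79  83  95 104 108 109 109 108 111 119 128 129 130 129 130 133 134 134 135 134 135 136 135 135 134 135 135 135 135 136 136 136 135
 80  81  80  79  79  83  93 106 111 117 127 129 129 128 129 130 132 135 135 135 134 135 134 135 135 135 135 135 135 135 137 135 136 135 136 135 135 135 136 136
104 109 108 109 108 111 118 126 129 131 134 133 134 134 135 135 135 136 135 135 135 135 136 136 135 135 135 134 136 134 136 135 135 136 135 135 136 134 136 136
```

Request:
jog_arm --deltas '[[[1, -0.5, 0], -1, 0.2], [[2, -1, 0], -2, 0.2], [[3, -1.6, 0], -3, 0.2], [[4, -2.2, 0], -4, 0.2], [[5, -2.7, 0], -5, 0.2], [[6, -3.2, 0], -6.1, 0.2], [[6.75, -3.6, 0], -6.1, 0.2], [[6.75, -3.6, 1.5], -6.1, 0.2], [[6.75, -3.6, 1.5], -6.1, 0.2], [[6.75, -3.6, 1.5], -6.1, 0.2]]'

```text
time: 6.95
ee_pos: [0.5399, 0.1139, 0.1027]
orientation: [[-0.074, 0.997, -0.006], [0.997, 0.074, -0.0], [0.0, -0.006, -1.0]]
wrist_force: [-0.3, -0.2, -0.6]
gripper_width: 0.0237
gripper_force: 59.1
```

```bash
python3 - <<'E'
from see import *
s=ctrl.state();R=s['orientation'];print(s['time'],s['ee_pos'],s['gripper_width'])
both('p3.png',s['ee_pos'],None,45,60)
u0=proj('side',s['ee_pos']).round()-[60,45]
for x in(-.055,-.05,-.045): print(x,(proj('side',s['ee_pos']+R@[x,0,-.0058])-u0)*5)
E
```

```text
6.95 [0.5399 0.1139 0.1027] 0.0236620020812146
side origin 258 127 scale
-0.055 [330.8955 278.4381]
-0.05 [328.132  272.8432]
-0.045 [325.3832 267.2788]
```

View pics/p3.png

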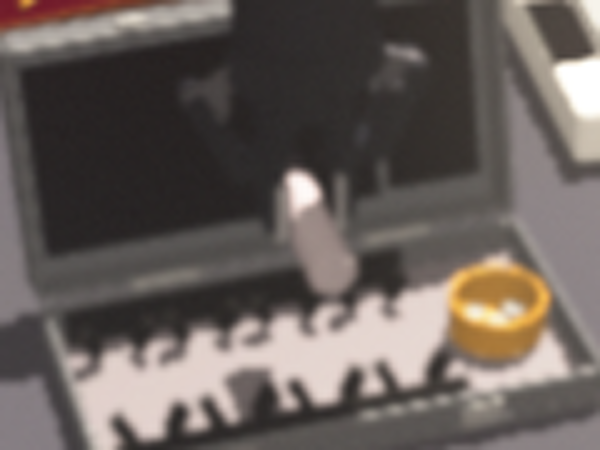

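Request:
jog_arm --deltas '[[[0, 0, 1], 0, 0.2], [[0, 0, 2], 0, 0.2], [[0, 0, 2.5], 0, 0.2], [[0, 0, 2.8], 0, 0.2], [[0, 0, 3], 0, 0.2], [[0, 0, 3.15], 0, 0.2], [[0, 0, 3.15], 0, 0.2], [[0, 0, 3.15], 0, 0.2]]'

```text
time: 7.85
ee_pos: [0.5416, 0.114, 0.027]
orientation: [[-0.074, 0.997, -0.001], [0.997, 0.074, -0.0], [-0.0, -0.001, -1.0]]
wrist_force: [-3.6, -1.4, 3.3]
gripper_width: 0.0235
gripper_force: 62.6
```

```bash
python3 - <<'E'
from h import *
s=ctrl.state();print(s['time'],s['ee_pos'],s['gripper_width'],s['wrist_force'])
E
```

```text
7.85 [0.5416 0.114  0.027 ] 0.023464926156342505 [-3.569  -1.4313  3.3322]
```

Request:
jog_arm --deltas '[[[0, 0, 0], 0, 0.37], [[0, 0, 0], 0, 0.37], [[0, 0, 0], 0, 0.37], [[0, 0, 0], 0, 0.37], [[0, 0, -1], 0, 0.37], [[0, 0, -3], 0, 0.37], [[0, 0, -4.5], 0, 0.37], [[0, -1, -4.5], 0, 0.37], [[0, -3, -4.5], 0, 0.37], [[0, -5, -4.5], 0, 0.37], [[0, -5, -4.5], 0, 0.37]]'

```text
time: 8.95
ee_pos: [0.4093, 0.1052, 0.1353]
orientation: [[-0.074, 0.997, -0.008], [0.997, 0.074, 0.0], [0.001, -0.008, -1.0]]
wrist_force: [0.0, -0.2, -0.9]
gripper_width: 0.0317
gripper_force: 0.0
```

```bash
python3 - <<'E'
from see import *
s=ctrl.state();print(s['time'],s['ee_pos'],s['gripper_width'])
both('p4.png',(.5477,.1156,.05),(.5477,.1156,.03),70,79)
b=np.array([.616,-.1455]); d=np.array([.7071]*2)
q=b-.045*d
go((.55,0,.14,70),(*q,.13,45),(*q,.08,45),(*(b+.010*d),.08,45))
E
```

```text
8.95 [0.4093 0.1052 0.1353] 0.031711620436140536
side origin 242 117 scale
top origin 159 141 scale
d [-4.58, 5.01, -0.03] spin 3.03 dist 170 mm
d [-11.75, 5.85, 0.37] spin 6.15 dist 328 mm
d [-11.75, 5.84, 2.37] spin 6.15 dist 334 mm
d [-10.32, 7.51, 2.38] spin 6.15 dist 325 mm
```

View pics/p4.png

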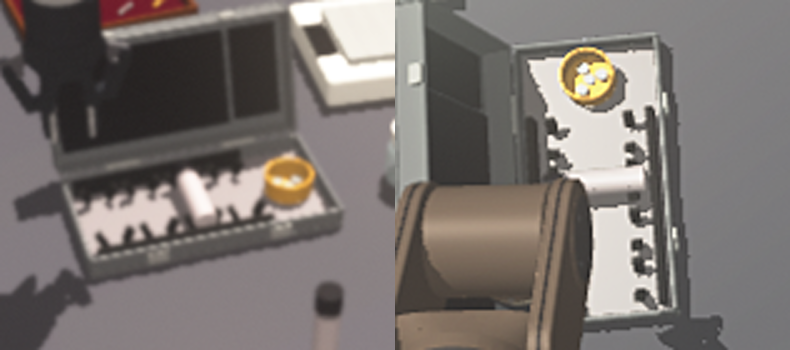

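The tube lies along y in the third cradle, in the side crop at about (197,195), and tube A still stands where it was.

Request:
jog_arm --deltas '[[[-2.3, 2.5, 0], 1, 0.17], [[-4.6, 5, 0], 2, 0.17], [[-4.6, 5, 0], 3, 0.17], [[-6, 5.2, 0.3], 4, 0.17], [[-8, 5.4, 0.3], 5, 0.17], [[-10, 5.6, 0.3], 6.15, 0.17], [[-11.75, 5.85, 0.4], 6.15, 0.17], [[-11.75, 5.85, 0.4], 6.15, 0.17], [[-11.75, 5.85, 1.4], 6.15, 0.17], [[-11.75, 5.85, 2.4], 6.15, 0.17], [[-11.75, 5.85, 2.4], 6.15, 0.17], [[-11.75, 5.85, 2.4], 6.15, 0.17]]'

```text
time: 10.25
ee_pos: [0.5856, -0.1772, 0.0787]
orientation: [[0.707, 0.708, 0.0], [0.708, -0.707, 0.0], [0.0, -0.0, -1.0]]
wrist_force: [0.9, -0.4, -0.0]
gripper_width: 0.0149
gripper_force: 0.0
```

```bash
python3 - <<'E'
from h import *
s=ctrl.state();print(s['time'],s['ee_pos'],s['gripper_width'])
b=np.array([.616,-.1455]); d=np.array([.7071]*2)
go((*(b+.010*d),.08,45))
E
```

```text
10.25 [ 0.5856 -0.1772  0.0787] 0.01489169298510959
d [2.16, -0.03, -0.05] spin 0.01 dist 54 mm
```

Request:
jog_arm --deltas '[[[0.5, 0, 0], 0, 0.17], [[0.7, 0, 0], 0, 0.17], [[0.9, 0, 0], 0, 0.17], [[1.1, 0, 0], 0, 0.17], [[1.3, 0, 0], 0, 0.17], [[1.5, 0, 0], 0, 0.17], [[1.7, 0, 0], 0, 0.17], [[1.9, 0, 0], 0, 0.17], [[2.05, 0, 0], 0, 0.17], [[2.2, 0, 0], 0, 0.17], [[2.2, 0, -2], 0, 0.17], [[2.2, 0, -2], 0, 0.7], [[2.2, 0, -2], 0, 0.7], [[2.2, 0, -2], 0, 0.7]]'

```text
time: 11.65
ee_pos: [0.6229, -0.1382, 0.128]
orientation: [[0.707, 0.707, -0.001], [0.707, -0.707, 0.0], [-0.001, -0.001, -1.0]]
wrist_force: [-0.6, 0.0, 0.2]
gripper_width: 0.0572
gripper_force: 0.0
```

```bash
python3 - <<'E'
from see import *
s=ctrl.state();print(s['time'],s['ee_pos'])
p=np.array([.661,-.101,.013]);both('p5.png',p,p,60,79)
go((.661,-.101,.06,45),(.661,-.101,-.003,45))
E
```

```text
11.65 [ 0.6229 -0.1382  0.128 ]
side origin 304 184 scale
top origin 246 108 scale
d [2.14, 0.05, 2.69] spin 0.0 dist 86 mm
d [2.14, 0.05, 5.21] spin 0.0 dist 141 mm
```

View pics/p5.png

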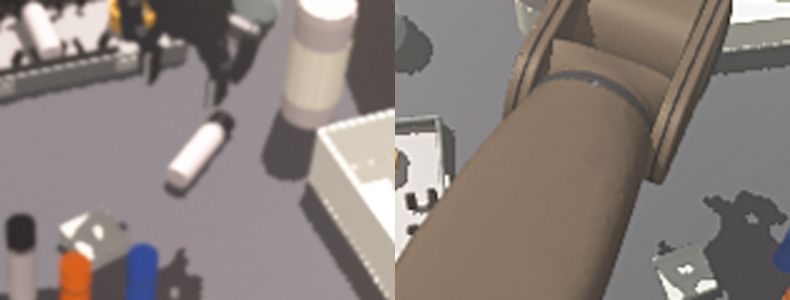

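The tube is lying at side crop (178,175) to (226,122), clear of everything.

```bash
python3 - <<'E'
from h import *
a=onz('side',375.2,254.2,.012);b=onz('side',394.2,232.8,.014);m=(a+b)/2;print(a,b,np.linalg.norm(a-b),m,np.degrees(np.arctan2(*(b-a)[1::-1])))
a1=onz('side',303.6,258.2,.010)
go((m[0],m[1],-.003,45))
E
```

```text
[ 0.6318 -0.132   0.012 ] [ 0.7021 -0.0702  0.014 ] 0.09361001058880565 [ 0.667  -0.1011  0.013 ] 41.30143855551703
d [2.31, 0.23, 5.2] spin 0.0 dist 142 mm
```

Request:
jog_arm --deltas '[[[2.3, 0.2, 0], 0.25, 0.7], [[2.3, 0.2, 2], 0.25, 0.7], [[2.3, 0.2, 3.5], 0.25, 0.7], [[2.3, 0.2, 4.5], 0.25, 0.7], [[2.3, 0.2, 5.05], 0.25, 0.7], [[2.3, 0.2, 5.05], 0.25, 0.7]]'

```text
time: 12.35
ee_pos: [0.6653, -0.1006, -0.0009]
orientation: [[0.731, 0.682, -0.006], [0.682, -0.731, 0.002], [-0.003, -0.005, -1.0]]
wrist_force: [-0.6, 0.1, -0.8]
gripper_width: 0.0597
gripper_force: 0.0
```

Request:
jog_arm --deltas '[[[0, 0, 0], 0, 0.2], [[0, 0, 0], 0, 0.2], [[0, 0, 0], 0, 0.2], [[0, 0, 0], 0, 0.2], [[0, 0, 0], 0, 0.2], [[0, 0, 0], 0, 0.2]]'

```text
time: 12.95
ee_pos: [0.6694, -0.1019, 0.0052]
orientation: [[0.731, 0.682, 0.004], [0.682, -0.731, -0.001], [0.002, 0.004, -1.0]]
wrist_force: [-1.2, -0.4, 6.4]
gripper_width: 0.0239
gripper_force: 59.5
```

```bash
python3 - <<'E'
from h import *
go((.6655,-.101,.14,None),(*case(.042,-.10),.14,94.2),(*case(.042,-.001),.14,94.2),(*case(.042,-.001),.10,94.2))
E
```

```text
d [-0.08, -0.11, -5.39] spin 0.0 dist 135 mm
d [1.19, -5.49, -5.41] spin -6.4 dist 195 mm
d [3.67, -8.58, -5.42] spin -6.4 dist 270 mm
d [3.67, -8.58, -3.82] spin -6.4 dist 252 mm
```

Request:
jog_arm --deltas '[[[0, 0, -1], 0, 0.2], [[0, 0, -3], 0, 0.2], [[0, 0, -5], 0, 0.2], [[0, 0, -5.6], 0, 0.2], [[0.5, -2, -5.6], -1, 0.2], [[0.8, -3.5, -5.6], -2.2, 0.2], [[1.2, -5.5, -5.6], -3.2, 0.2], [[1.2, -5.5, -5.6], -4.2, 0.2], [[1.2, -5.5, -5.6], -5.2, 0.2], [[2.5, -7, -5.6], -6.4, 0.2], [[3.6, -8.6, -5.6], -6.4, 0.2], [[3.6, -8.6, -5.6], -6.4, 0.2], [[3.6, -8.6, -4], -6.4, 0.2], [[3.6, -8.6, -4], -6.4, 0.2], [[3.6, -8.6, -4], -6.4, 0.2]]'

```text
time: 14.45
ee_pos: [0.5855, 0.1168, 0.1012]
orientation: [[-0.073, 0.997, -0.004], [0.997, 0.073, -0.0], [0.0, -0.004, -1.0]]
wrist_force: [-0.4, 0.1, -0.1]
gripper_width: 0.0236
gripper_force: 59.2
```

```bash
cat > end.py <<'E'
from see import *
import sys
s=ctrl.state();R=s['orientation'];print(s['time'],s['ee_pos'],s['gripper_width'])
im=grab('side'); u=proj('side',s['ee_pos']+R@[-.05,0,-.0078]); a=(u-[9,12]).round().astype(int); print('pred',(u-a))
for x in(-.055,-.045):print(x,proj('side',s['ee_pos']+R@[x,0,-.0078])-a)
for r in cv2.cvtColor(im,cv2.COLOR_RGB2GRAY)[a[1]:a[1]+20,a[0]:a[0]+20]: print(*['%3d'%v for v in r])
E
python3 end.py; python3 -c "
from h import *
go((*case(.042,-.001),.0215,94.2))"
```

```text
14.45 [0.5855 0.1168 0.1012] 0.023634515080128413
pred [ 9.2339 12.41  ]
-0.055 [ 9.8263 13.5134]
-0.045 [ 8.6447 11.3125]
130 169 192 177 155 148 143 135 117  93 100 112  95  74  80  90  93  94  93  92
123 149 165 156 149 146 145 141 129 111 111 115  94  73  81  86  89  89  88  88
118 128 144 147 147 149 146 143 137 126 122 118  99  81  83  85  86  87  87  88
119 124 137 143 146 148 147 145 141 135 131 122 106  88  84  87  86  87  89  91
120 124 135 142 145 148 148 147 144 141 133 123 105  92  90  92  92  93  94  96
119 120 130 138 144 146 148 147 146 143 136 124 109  97  97  98 100 100  99 102
109 112 124 136 144 145 147 148 147 145 140 132 119 107 101 102 102 101 100 102
103 111 121 132 139 144 146 147 147 146 145 147 144 128 110 102  98  98  97  97
113 119 124 129 136 143 146 148 148 147 153 175 190 172 128  99  94  93  93  93
113 116 116 120 131 139 144 148 149 150 158 183 203 191 147 106  93  91  92  91
 97  95  93 103 120 135 143 147 151 151 151 159 170 169 144 109  92  91  91  91
 74  70  68  77 105 128 143 147 150 149 148 148 150 150 135 111  94  92  92  92
 55  53  51  60  86 119 138 147 148 147 148 147 148 145 132 111  96  95  98  96
 47  45  47  50  70 105 133 146 148 148 148 146 146 142 129 110  99 102 104 106
 45  45  47  47  59  89 123 142 146 146 146 146 144 137 122 109 104 106 118 129
 46  47  46  47  51  69 101 128 140 144 144 142 137 127 113 106 109 126 159 177
 46  46  47  47  48  54  73 101 123 132 133 131 124 114 110 116 132 167 193 194
 51  53  54  51  49  48  55  74 100 116 118 123 127 125 132 152 180 202 199 174
 69  73  74  63  51  48  57  83 111 124 131 153 170 175 180 195 210 208 184 145
100 113 111  91  64  56  80 131 165 173 179 195 207 210 213 215 212 195 161 132
d [0.03, 0.12, 3.25] spin -0.0 dist 81 mm
```

Request:
jog_arm --deltas '[[[0, 0.1, 1], 0, 0.2], [[0, 0.1, 2], 0, 0.2], [[0, 0.1, 2.5], 0, 0.2], [[0, 0.1, 2.8], 0, 0.2], [[0, 0.1, 3], 0, 0.2], [[0, 0.1, 3.15], 0, 0.2], [[0, 0.1, 3.2], 0, 0.2], [[0, 0.1, 3.2], 0, 0.2], [[0, 0.1, 3.2], 0, 0.37], [[0, 0.1, 3.2], 0, 0.37], [[0, 0.1, 3.2], 0, 0.37], [[0, 0.1, 2], 0, 0.37], [[0, 0.1, 0], 0, 0.37], [[0, 0.1, -1.5], 0, 0.37], [[0, 0.1, -1.5], 0, 0.37]]'

```text
time: 16.0
ee_pos: [0.5939, 0.1178, 0.1481]
orientation: [[-0.074, 0.997, 0.014], [0.997, 0.074, 0.0], [-0.001, 0.014, -1.0]]
wrist_force: [-0.3, -0.1, 0.8]
gripper_width: 0.0315
gripper_force: 0.0
```

```bash
python3 - <<'E'
from h import *
s=ctrl.state();print(s['time'],s['ee_pos'])
im=grab('side'); cv2.imwrite('pics/s6.png',im[:,:,::-1])
for n,u in(('tC',(.4495,-.2345,.1)),): print(n,proj('side',u))
g=cv2.cvtColor(im,cv2.COLOR_RGB2GRAY)
c=g[258:290,300:326]
for r in c[:,::1]: print(*['%3d'%v for v in r])
go((.50,-.08,.17,60),(.4495,-.2345,.17,20),(.4495,-.2345,.05,20))
E
```

```text
16.0 [0.5939 0.1178 0.1481]
tC [311.3541 272.3599]
 65  65  66  66  66  66  66  65  66  66  65  66  67  67  67  66  67  66  66  68  68  67  67  68  69  79
 66  65  65  66  66  66  67  65  67  66  66  67  67  67  66  67  66  67  68  68  67  67  67  68  68  77
 65  65  65  66  66  65  66  66  67  67  67  66  67  67  67  67  68  67  67  67  68  69  69  68  68  78
 65  65  65  65  66  66  65  67  66  66  66  67  66  67  66  68  67  67  67  67  68  68  67  68  69  82
 64  65  66  65  66  65  65  66  66  66  67  66  67  67  67  66  68  67  68  69  67  69  69  69  78  96
 65  66  66  65  66  66  67  66  65  66  67  67  67  66  66  67  67  68  68  67  68  69  70  78  97 116
 65  66  66  66  66  66  67  66  66  67  67  66  67  67  66  67  68  68  68  68  69  70  78  96 116 128
 67  67  65  66  66  66  66  66  66  66  67  66  67  67  68  67  68  68  69  69  75  82  96 116 128 132
 65  67  66  66  66  67  66  66  67  66  67  67  68  67  67  68  68  70  74  82  94 109 119 128 132 133
 65  65  66  66  66  65  67  65  67  66  68  66  68  67  68  74  78  83  93 107 118 127 130 132 134 133
 66  66  
[... 1717 characters left out ...]
7 100 111 125 133 134 134 135 134 134 132
132 133 132 132 132 132 129 122 117 109  99  93  90  95 102 111 121 124 130 133 134 134 133 134 133 133
132 133 133 133 132 132 130 129 128 126 125 125 124 125 127 132 133 131 132 133 133 133 134 134 133 135
133 133 133 133 132 132 130 130 134 138 141 141 141 141 141 140 137 132 132 134 133 134 134 134 134 135
132 132 133 132 133 132 130 129 135 139 143 145 145 145 143 142 136 133 131 133 134 134 135 134 134 135
132 132 132 133 132 132 130 130 133 139 143 146 145 144 143 142 137 132 130 133 133 134 134 134 135 134
d [-7.61, -4.24, -1.05] spin 4.28 dist 219 mm
d [-13.63, -6.71, -1.07] spin 9.28 dist 381 mm
d [-13.63, -6.75, 3.73] spin 9.28 dist 391 mm
```

Request:
jog_arm --deltas '[[[-3, -1.5, -1], 1, 0.5], [[-5, -2.8, -1], 2, 0.5], [[-7, -4, -1], 3, 0.5], [[-9, -5, -1], 4, 0.5], [[-11, -6, -1], 5, 0.5], [[-13, -6.5, -1], 6.15, 0.5], [[-13.6, -6.7, -1], 6.15, 0.5], [[-13.6, -6.7, -1], 6.15, 0.5], [[-13.6, -6.7, -1], 6.15, 0.5], [[-13.6, -6.7, -1], 6.15, 0.5]]'

```text
time: 17.05
ee_pos: [0.4463, -0.2337, 0.1635]
orientation: [[0.708, 0.706, -0.002], [0.706, -0.708, 0.002], [0.0, -0.003, -1.0]]
wrist_force: [0.8, 0.1, -0.3]
gripper_width: 0.0426
gripper_force: 0.0
```

```bash
python3 - <<'E'
from h import *
s=ctrl.state();print(s['time'],s['ee_pos'],s['gripper_width'])
go((.4497,-.2345,.05,45))
E
```

```text
17.05 [ 0.4463 -0.2337  0.1635] 0.042609322820103046
d [0.07, 0.13, 4.54] spin -0.01 dist 114 mm
```

Request:
jog_arm --deltas '[[[0.1, 0.1, 1], 0, 0.5], [[0.1, 0.1, 2.5], 0, 0.5], [[0.1, 0.1, 3.5], 0, 0.5], [[0.1, 0.1, 4.2], 0, 0.5], [[0.1, 0.1, 4.5], 0, 0.5], [[0.1, 0.1, 4.5], 0, 0.5], [[0.1, 0.1, 4.5], 0, 0.2], [[0.1, 0.1, 4.5], 0, 0.2], [[0.1, 0.1, 4.5], 0, 0.2], [[0.1, 0.1, 4.5], 0, 0.2], [[0.1, 0.1, 4.5], 0, 0.2]]'

```text
time: 18.15
ee_pos: [0.4514, -0.2343, 0.0536]
orientation: [[0.707, 0.707, 0.001], [0.707, -0.707, -0.001], [0.0, 0.002, -1.0]]
wrist_force: [-0.5, 1.0, 2.6]
gripper_width: 0.0247
gripper_force: 59.0
```

```bash
python3 - <<'E'
from h import *
s=ctrl.state();print(s['time'],s['ee_pos'],s['gripper_width'],s['gripper_force'],s['wrist_force'])
p=s['ee_pos']
go((p[0],p[1],.11,45),(.47,-.10,.11,45),(.47,-.10,p[2]+.001,45))
E
```

```text
18.15 [ 0.4514 -0.2343  0.0536] 0.024661340295765128 58.98837089538574 [-0.5451  0.975   2.6126]
d [0.0, 0.0, -2.26] spin 0.0 dist 56 mm
d [4.32, -3.27, -2.26] spin 0.0 dist 147 mm
d [4.32, -3.27, -0.04] spin 0.0 dist 136 mm
```

Request:
jog_arm --deltas '[[[0, 0, -1], 0, 0.2], [[0, 0, -2.3], 0, 0.2], [[0, 0, -2.3], 0, 0.2], [[1, -0.8, -2.3], 0, 0.2], [[2, -1.6, -2.3], 0, 0.2], [[3, -2.4, -2.3], 0, 0.2], [[4, -3.1, -2.3], 0, 0.2], [[4.4, -3.3, -2.3], 0, 0.2], [[4.4, -3.3, -1.5], 0, 0.2], [[4.4, -3.3, -0.7], 0, 0.2], [[4.4, -3.3, -0.3], 0, 0.2], [[4.4, -3.3, -0.1], 0, 0.2], [[4.4, -3.3, 0], 0, 0.2], [[4.4, -3.3, 0], 0, 0.2], [[4.4, -3.3, 0], 0, 0.5], [[4.4, -3.3, 0], 0, 0.5], [[4.4, -3.3, 0], 0, 0.5]]'

```text
time: 19.85
ee_pos: [0.4706, -0.0981, 0.0529]
orientation: [[0.707, 0.707, 0.001], [0.707, -0.707, -0.0], [0.0, 0.001, -1.0]]
wrist_force: [-0.4, 0.8, -0.5]
gripper_width: 0.0425
gripper_force: 0.0
```

```bash
python3 - <<'E'
from h import *
s=ctrl.state();print(s['time'],s['ee_pos'],s['gripper_width'],s['wrist_force'])
p=s['ee_pos'];b=p[:2]; d=np.array([.7071]*2);q=b-.045*d
go((*b,.14,45),(*q,.14,45),(*q,.08,45),(*(b+.01*d),.08,45))
E
```

```text
19.85 [ 0.4706 -0.0981  0.0529] 0.042468491180772505 [-0.42    0.7723 -0.5427]
d [0.0, 0.0, -3.49] spin 0.0 dist 87 mm
d [-1.8, 0.0, -3.49] spin 0.0 dist 98 mm
d [-1.8, 0.0, -1.09] spin 0.0 dist 53 mm
d [0.4, 0.0, -1.09] spin 0.0 dist 29 mm
```

Request:
jog_arm --deltas '[[[-0.6, 0, 0], 0, 0.5], [[-1.2, 0, 0], 0, 0.5], [[-1.8, 0, -0.5], 0, 0.5], [[-1.8, 0, -1.1], 0, 0.17], [[-1.8, 0, -1.1], 0, 0.17], [[-1.8, 0, -1.1], 0, 0.17], [[-1.2, 0, -1.1], 0, 0.17], [[-1, 0, -1.1], 0, 0.17], [[-0.8, 0, -1.1], 0, 0.17], [[-0.6, 0, -1.1], 0, 0.17], [[-0.4, 0, -1.1], 0, 0.17], [[-0.2, 0, -1.1], 0, 0.17], [[0, 0, -1.1], 0, 0.17], [[0.2, 0, -1.1], 0, 0.17], [[0.35, 0, -1.1], 0, 0.17], [[0.5, 0, -1.1], 0, 0.17], [[0.5, 0, -3], 0, 0.17], [[0.5, 0, -3], 0, 0.7], [[0.5, 0, -3], 0, 0.7], [[0.5, 0, -3], 0, 0.7]]'

```text
time: 21.85
ee_pos: [0.4785, -0.0887, 0.1268]
orientation: [[0.707, 0.707, -0.001], [0.707, -0.707, 0.0], [-0.001, -0.001, -1.0]]
wrist_force: [0.1, -0.1, -0.1]
gripper_width: 0.0575
gripper_force: 0.0
```

```bash
python3 - <<'E'
from see import *
s=ctrl.state();print(s['time'],s['ee_pos'])
p=np.array([.53,-.0,.013]);both('p7.png',p,p,60,79)
go((.515,-.054,.06,45),(.515,-.054,-.002,45))
E
```

```text
21.85 [ 0.4785 -0.0887  0.1268]
side origin 245 165 scale
top origin 206 158 scale
d [2.02, 0.07, 2.65] spin 0.0 dist 83 mm
d [2.03, 0.08, 5.13] spin 0.0 dist 138 mm
```

View pics/p7.png

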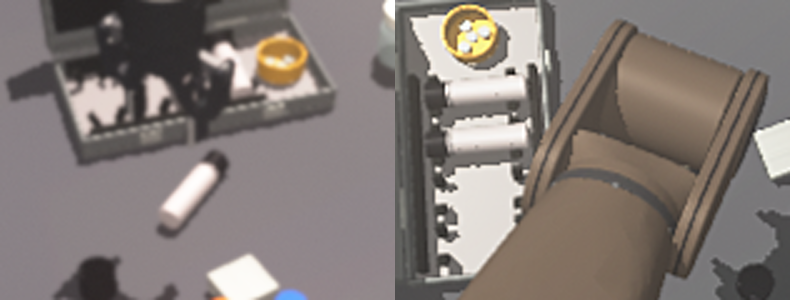

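Two tubes sit well in cradles 2 and 3. The third is lying with its ends at side crop (171,217) and (214,161).

```bash
python3 - <<'E'
from h import *
a=onz('side',313.2,252,.012);b=onz('side',330.8,229.4,.014);m=(a+b)/2;print(a,b,np.linalg.norm(a-b),m,np.degrees(np.arctan2(*(b-a)[1::-1])))
go((m[0],m[1],-.001,45))
E
```

```text
[ 0.4818 -0.0897  0.012 ] [ 0.5435 -0.0205  0.014 ] 0.09271265729474634 [ 0.5127 -0.0551  0.013 ] 48.2770613124213
d [1.93, 0.04, 5.09] spin 0.0 dist 136 mm
```

Request:
jog_arm --deltas '[[[1.97, 0.05, 0], -0.25, 0.7], [[1.97, 0.05, 2], -0.25, 0.7], [[1.97, 0.05, 3.5], -0.25, 0.7], [[1.97, 0.05, 4.5], -0.25, 0.7], [[1.97, 0.05, 5.05], -0.25, 0.7], [[1.97, 0.05, 5.05], -0.25, 0.7], [[1.97, 0.05, 5.05], -0.25, 0.2], [[1.97, 0.05, 5.05], -0.25, 0.2], [[1.97, 0.05, 5.05], -0.25, 0.2], [[1.97, 0.05, 5.05], -0.25, 0.2], [[1.97, 0.05, 5.05], -0.25, 0.2], [[1.97, 0.05, 5.05], -0.25, 0.2]]'

```text
time: 23.15
ee_pos: [0.5163, -0.0555, 0.0033]
orientation: [[0.682, 0.732, 0.003], [0.732, -0.682, -0.001], [0.001, 0.003, -1.0]]
wrist_force: [-0.5, -0.1, 6.4]
gripper_width: 0.0237
gripper_force: 59.3
```

Request:
jog_arm --deltas '[[[0, 0, -1], 0, 0.2], [[0, 0, -3], 0, 0.2], [[0, 0, -5], 0, 0.2], [[0, 0, -5.6], 0, 0.2], [[0, 0, -5.6], 0, 0.2], [[0, 0, -5.6], 0, 0.2]]'

```text
time: 23.75
ee_pos: [0.5136, -0.0547, 0.1399]
orientation: [[0.682, 0.732, -0.002], [0.732, -0.682, 0.001], [-0.001, -0.002, -1.0]]
wrist_force: [-0.5, -0.6, -1.0]
gripper_width: 0.0238
gripper_force: 59.1
```

```bash
python3 - <<'E'
from h import *
s=ctrl.state();print(s['time'],s['ee_pos'],s['gripper_width'],s['gripper_force'])
go((*case(-.058,-.10),.14,94.2),(*case(-.058,-.001),.14,94.2),(*case(-.058,-.001),.10,94.2))
E
```

```text
23.75 [ 0.5136 -0.0547  0.1399] 0.02377172754874129 59.10195350646973
d [1.49, -2.29, -0.0] spin -5.9 dist 68 mm
d [4.18, -5.19, 0.0] spin -5.9 dist 167 mm
d [4.18, -5.19, 1.6] spin -5.9 dist 171 mm
```

Request:
jog_arm --deltas '[[[0.5, -0.8, 0], -1, 0.2], [[1, -1.6, 0], -2, 0.2], [[1.5, -2.3, 0], -3, 0.2], [[2, -2.9, 0], -4, 0.2], [[3, -4, 0], -5, 0.2], [[4.2, -5.2, 0], -5.9, 0.2], [[4.2, -5.2, 0], -5.9, 0.2], [[4.2, -5.2, 1.6], -5.9, 0.2], [[4.2, -5.2, 1.6], -5.9, 0.2], [[4.2, -5.2, 1.6], -5.9, 0.2], [[4.2, -5.2, 1.6], -5.9, 0.2]]'

```text
time: 24.85
ee_pos: [0.4915, 0.1099, 0.1015]
orientation: [[-0.073, 0.997, -0.0], [0.997, 0.073, -0.0], [-0.0, -0.0, -1.0]]
wrist_force: [0.0, -0.5, -0.0]
gripper_width: 0.024
gripper_force: 59.2
```

```bash
python3 end.py; python3 -c "
from h import *
go((*case(-.058,-.001),.0205,94.2))"
```

```text
24.85 [0.4915 0.1099 0.1015] 0.02400279582690076
pred [ 8.7331 11.8396]
-0.055 [ 9.2398 12.976 ]
-0.045 [ 8.2292 10.7094]
118 122 138 143 143 142 140 137 127 110 103 111  99  69  68  80  83  83  82  82
115 115 131 139 142 143 142 138 132 122 115 117 102  76  72  79  80  80  80  80
114 113 129 137 141 143 141 140 136 129 124 121 106  84  78  80  80  80  81  80
112 112 128 136 140 143 144 141 139 135 127 118 101  84  80  82  83  84  86  86
109 109 124 134 140 141 144 144 140 136 129 116 100  88  86  85  88  92  93  92
102 103 118 132 137 143 144 144 141 139 134 122 109  98  93  92  92  95  95  93
 92  96 113 128 135 139 143 144 143 145 149 148 139 118  99  92  91  90  90  86
 99 100 109 125 133 139 141 144 146 157 180 192 185 154 106  83  79  75  74  71
110 103 106 120 131 137 142 144 147 159 183 199 194 162 106  69  60  60  58  56
106  97  96 109 124 135 141 144 145 149 156 163 161 142  99  62  52  51  54  53
 84  79  78  90 113 133 142 143 142 142 143 144 143 132 100  62  48  52  59  66
 61  56  55  68 100 129 141 145 142 143 142 143 140 128  96  59  49  62  85 110
 44  43  43  53  85 120 138 143 143 143 142 142 136 118  83  57  64  95 139 175
 41  40  40  45  68 106 133 142 142 142 142 138 127 103  68  62  97 145 193 225
 40  41  41  43  57  87 118 133 135 134 134 125 105  78  57  77 129 182 222 240
 41  41  42  41  47  62  86 102 109 112 108  97  74  56  54  88 143 194 226 240
 42  44  45  44  43  47  54  64  73  85  89  79  62  47  54  89 143 191 220 236
 50  55  58  55  47  44  43  49  67  94 110 108  91  66  57  86 134 176 210 231
 75  78  80  72  56  47  47  64  99 140 164 163 143 101  71  85 122 162 197 223
110 115 114 105  86  65  65 105 151 183 195 192 165 117  87  95 118 149 183 214
d [0.02, -0.08, 3.27] spin -0.0 dist 82 mm
```

Request:
jog_arm --deltas '[[[-0.08, -0.08, 1], 0, 0.2], [[-0.08, -0.08, 2], 0, 0.2], [[-0.08, -0.08, 2.5], 0, 0.2], [[-0.08, -0.08, 2.8], 0, 0.2], [[-0.08, -0.08, 3], 0, 0.2], [[-0.08, -0.08, 3.15], 0, 0.2], [[-0.08, -0.08, 3.2], 0, 0.2], [[-0.08, -0.08, 3.2], 0, 0.2], [[-0.08, -0.08, 3.2], 0, 0.37], [[-0.08, -0.08, 3.2], 0, 0.37], [[-0.08, -0.08, 3.2], 0, 0.37], [[-0.08, -0.08, 2], 0, 0.37], [[-0.08, -0.08, 0], 0, 0.37], [[-0.08, -0.08, -2.5], 0, 0.37], [[-0.08, -0.08, -2.5], 0, 0.37]]'

```text
time: 26.4
ee_pos: [0.4931, 0.1085, 0.1709]
orientation: [[-0.074, 0.997, 0.012], [0.997, 0.074, 0.0], [-0.001, 0.012, -1.0]]
wrist_force: [1.5, 0.0, 0.4]
gripper_width: 0.0316
gripper_force: 0.0
```

```bash
cat > cov.py <<'E'
from h import *
for n,z in(('top',.008),('side',.008)):
    im=grab(n); g=cv2.cvtColor(im,cv2.COLOR_RGB2HSV)
    m=((g[...,0]>12)&(g[...,0]<34)&(g[...,1]>110)).astype(np.uint8)
    k,l,s,c=cv2.connectedComponentsWithStats(m)
    for i in range(1,k):
        if 150<s[i,4]<900:
            (u,v),(w,h),_=cv2.fitEllipse(np.argwhere(l==i)[:,::-1].astype(np.float32)) if 0 else cv2.minAreaRect(np.argwhere(l==i)[:,::-1].astype(np.float32))
            print(n,s[i],c[i],(u,v),onz(n,*c[i],z)[:2])
E
python3 cov.py; python3 - <<'E'
from h import *
s=ctrl.state();print(s['time'],s['ee_pos'])
go((.55,-.05,.17,94.2),(.547,-.394,.17,94.2),(.547,-.394,.05,94.2))
E
```

```text
top [228 160  19  23 172] [238.5    170.2442] (238.0882568359375, 170.3529510498047) [0.6601 0.1206]
top [492 173  39  79 155] [511.9032 215.1161] (510.9129638671875, 212.5047149658203) [ 0.5289 -0.5681]
top [430 199  23  22 416] [441.25   209.5072] (441.0, 209.5) [ 0.5465 -0.3925]
top [378 307  33  24 193] [393.9326 318.4352] (393.8692932128906, 318.7930603027344) [ 0.2798 -0.2614]
side [187   0  42  18 387] [213.6822   5.6822] (210.37069702148438, 1.8017253875732422) [0.3359 1.8392]
side [348 180  20  19 274] [357.1715 188.5803] (357.5, 189.0) [0.659  0.1374]
side [227 306  26  24 180] [239.5889 317.3778] (239.25, 317.25) [ 0.2786 -0.251 ]
side [359 337  28  25 556] [372.3471 348.777 ] (372.5, 349.0) [ 0.5467 -0.3966]
side [346 397  96  63 557] [391.8887 431.0754] (393.5264892578125, 425.7558898925781) [ 0.5311 -0.5832]
26.5 [0.4914 0.1084 0.1672]
d [-6.49, 1.87, -0.09] spin 0.0 dist 169 mm
d [-20.2, 0.74, -0.1] spin 0.0 dist 505 mm
d [-20.2, 0.7, 4.7] spin 0.0 dist 519 mm
```

Request:
jog_arm --deltas '[[[-3, 1, 0], 1, 0.45], [[-5, 1.5, 0], 2, 0.45], [[-7, 1.8, 0], 3, 0.45], [[-9, 1.6, 0], 4, 0.45], [[-11, 1.4, 0], 5, 0.45], [[-13, 1.3, 0], 6, 0.45], [[-15, 1.2, 0], 7, 0.45], [[-17, 1, 0], 8, 0.45], [[-19, 0.8, 0], 9, 0.45], [[-20.2, 0.7, 0], 10, 0.45], [[-20.2, 0.7, 1], 11, 0.45], [[-20.2, 0.7, 2], 11.8, 0.45], [[-20.2, 0.7, 3], 11.8, 0.45], [[-20.2, 0.7, 4.5], 11.8, 0.45], [[-20.2, 0.7, 4.5], 11.8, 0.45], [[-20.2, 0.7, 4.5], 11.8, 0.45]]'

```text
time: 28.1
ee_pos: [0.5425, -0.3926, 0.0485]
orientation: [[1.0, -0.003, -0.004], [-0.003, -1.0, 0.004], [-0.004, -0.004, -1.0]]
wrist_force: [-0.5, -0.2, 0.4]
gripper_width: 0.0386
gripper_force: 0.0
```

```bash
python3 - <<'E'
from see import *
s=ctrl.state();print(s['time'],s['ee_pos'],s['orientation'][:,0],s['gripper_width'])
both('p8.png',(.5466,-.394,.03),(.61,.09,.03),70,79)
go((.5466,-.3945,.011,0))
E
python3 cov.py
```

```text
28.1 [ 0.5425 -0.3926  0.0485] [ 1.     -0.0032 -0.0041] 0.0385685218847958
side origin 294 272 scale
top origin 170 116 scale
d [0.08, -0.0, 1.66] spin -0.02 dist 42 mm
top [225 160  22  23 223] [234.9283 170.6502] (235.5, 171.0) [0.6592 0.1298]
side [214   0  25  52 512] [224.7441  23.0898] (223.78721618652344, 26.746538162231445) [0.3766 1.5574]
side [226 306  28  25 209] [239.0957 317.3876] (238.99998474121094, 317.5) [ 0.2775 -0.2508]
side [359 337  28  25 479] [371.9457 349.9269] (372.0292053222656, 349.419677734375) [ 0.5451 -0.3992]
side [346 398  96  62 466] [391.4528 431.9249] (395.33685302734375, 429.1517333984375) [ 0.5298 -0.5847]
```

View pics/p8.png

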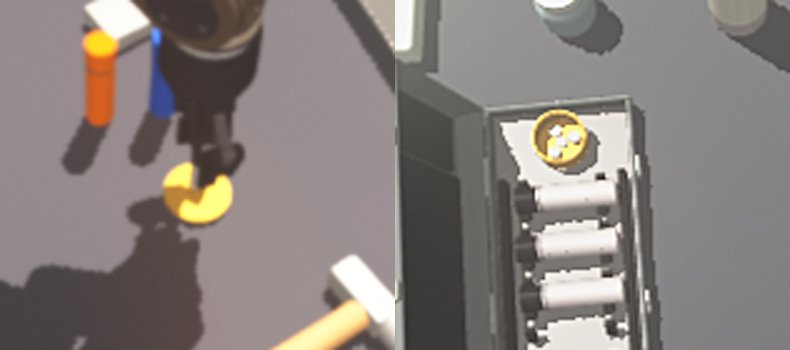

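Three tubes lie in cradles 1–3 (top crop, rows 195, 245 and 293). The gripper stands over the cover's knob at side crop (205,185).

Request:
jog_arm --deltas '[[[0.05, 0, 0.8], 0, 0.45], [[0.05, 0, 1.3], 0, 0.45], [[0.05, 0, 1.6], 0, 0.45], [[0.05, 0, 1.6], 0, 0.45], [[0.05, 0, 1.6], 0, 0.05], [[0.05, 0, 1.6], 0, 0.05], [[0.05, 0, 1.6], 0, 0.05], [[0.05, 0, 1.6], 0, 0.05], [[0.05, 0, 1.6], 0, 0.05], [[0.05, 0, 1.6], 0, 0.05]]'

```text
time: 29.3
ee_pos: [0.5457, -0.3945, 0.0123]
orientation: [[1.0, -0.003, 0.001], [-0.003, -1.0, -0.001], [0.001, 0.001, -1.0]]
wrist_force: [-1.8, 0.3, 4.2]
gripper_width: 0.0125
gripper_force: 58.7
```

```bash
python3 - <<'E'
from h import *
s=ctrl.state();print(s['time'],s['ee_pos'],s['gripper_width'],s['gripper_force'],s['wrist_force'])
E
```

```text
29.3 [ 0.5457 -0.3945  0.0123] 0.012549444290863694 58.69515538215637 [-1.8456  0.2797  4.166 ]
```

Request:
jog_arm --deltas '[[[0, 0, -1], 0, 0.05], [[0, 0, -3], 0, 0.05], [[0, 0, -5], 0, 0.05], [[0, 0, -6], 0, 0.05], [[0, 0, -6], 0, 0.05]]'

```text
time: 29.8
ee_pos: [0.5474, -0.396, 0.1671]
orientation: [[1.0, -0.003, 0.007], [-0.003, -1.0, -0.007], [0.007, 0.007, -1.0]]
wrist_force: [0.5, -0.5, -0.8]
gripper_width: 0.0125
gripper_force: 58.6
```

```bash
cat > cv.py <<'E'
from h import *
s=ctrl.state();print(s['time'],s['ee_pos'],s['gripper_width'],s['gripper_force'])
im=grab('side');g=cv2.cvtColor(im,cv2.COLOR_RGB2HSV); p=s['ee_pos']+[0,0,-.0063]
u,v=proj('side',p).round().astype(int); x0,y0=u-30,v-30
m=((g[...,0]>12)&(g[...,0]<34)&(g[...,1]>110)).astype(np.uint8)[y0:v+30,x0:u+30]
k,l,st,c=cv2.connectedComponentsWithStats(m); i=1+np.argmax(st[1:,4])
print(st[i],'pred centre of flange mid',proj('side',p)-[x0,y0])
t=np.linspace(0,2*np.pi,90); q=np.array([proj('side',p+[.029*np.cos(a),.029*np.sin(a),dz]) for a in t for dz in(.002,-.002)])-[x0,y0]
print('pred bbox',q.min(0),q.max(0)); cs=np.argwhere(l==i)[:,::-1]; print('bbox',cs.min(0),cs.max(0)+1)
for r in l: 
    if (r==i).any(): print(''.join('#' if z==i else '.' for z in r))
E
python3 cv.py; python3 -c "
from h import *
go((.60,-.1,.17,0),(*case(.106,-.001),.15,0),(*case(.106,-.001),.08,0))"
```

```text
29.8 [ 0.5474 -0.396   0.1671] 0.012517368988893177 58.60586106777191
[ 17  19  30  23 390] pred centre of flange mid [29.7933 29.7748]
pred bbox [14.5578 17.4257] [45.0908 42.5947]
bbox [17 19] [47 42]
.......................##...................................
.....................#####..................................
....................######..................................
...................#######..................................
...................######...................................
..................#######...................................
..................########.............#######..............
.................##########...........########..............
.................##########...........########..............
.................##########...........#########.............
.................##########...........#########.............
.................##########..........##########.............
.................##########.........###########.............
.................##########........############.............
.................###########...###############..............
..................############################..............
..................############################..............
...................##########################...............
....................########################................
.....................#######################................
......................####################..................
........................#################...................
..........................#############.....................
d [2.13, -11.79, -0.3] spin -0.02 dist 300 mm
d [4.24, -20.7, 0.48] spin -0.02 dist 528 mm
d [4.23, -20.71, 3.28] spin -0.02 dist 535 mm
```

```bash
python3 cv.py | head -5
```

```text
29.85 [ 0.5459 -0.3947  0.1633] 0.013023658039320265 58.59969913959503
[ 17  19  30  23 390] pred centre of flange mid [29.7282 29.6437]
pred bbox [14.548  17.3218] [44.9699 42.4334]
bbox [17 19] [47 42]
......................###...................................
```

Request:
jog_arm --deltas '[[[0.5, -3, 0], 0, 0.05], [[1, -6, 0], 0, 0.05], [[1.5, -9, 0], 0, 0.05], [[2.1, -11.8, 0], 0, 0.05], [[2.8, -15, 0], 0, 0.05], [[3.5, -18, 0], 0, 0.05], [[4.2, -20.7, 0], 0, 0.05], [[4.2, -20.7, 0.5], 0, 0.05], [[4.2, -20.7, 1.5], 0, 0.05], [[4.2, -20.7, 3], 0, 0.05], [[4.2, -20.7, 3], 0, 0.05], [[4.2, -20.7, 3], 0, 0.05], [[4.2, -20.7, 3], 0, 0.05]]'

```text
time: 31.2
ee_pos: [0.6488, 0.1239, 0.0813]
orientation: [[1.0, -0.001, -0.009], [-0.001, -1.0, -0.001], [-0.009, 0.001, -1.0]]
wrist_force: [0.7, -0.1, -0.5]
gripper_width: 0.0128
gripper_force: 58.7
```

```bash
python3 cv.py
```

```text
31.2 [0.6488 0.1239 0.0813] 0.012815589405595611 58.738131523132324
[ 21  24  21  32 460] pred centre of flange mid [29.8606 30.1356]
pred bbox [19.4278 23.4081] [40.3227 37.0585]
bbox [21 24] [42 56]
........................###.................................
......................#####........####.....................
......................######.......#####....................
.....................#######.......######...................
.....................#######.......######...................
.....................#######.......#######..................
.....................#######.....#########..................
.....................########...##########..................
.....................#####################..................
......................###################...................
.......................#################....................
........................###############.....................
..........................############......................
.........................############.......................
........................###############......
[... 352 characters left out ...]
##...######..................
......................###....###.....#####..................
......................###............#####..................
......................###...........#####...................
......................#######.....#######...................
......................###################...................
......................##################....................
.......................#################....................
.......................################.....................
........................##############......................
..........................###########.......................
.............................#####..........................
```

```bash
python3 - <<'E'
from h import *
def bb(p,r,n='side',dzs=(0,)):
    t=np.linspace(0,2*np.pi,180);q=np.array([proj(n,np.array(p)+[r*np.cos(a),r*np.sin(a),dz]) for a in t for dz in dzs]);return q.min(0),q.max(0)
P=[*case(.106,0),.03]
print('cup side pred',bb(P,.028,'side',(0,-.025)),'meas cols 348-368, top row 180')
print('cup top pred',bb(P,.028,'top'),'meas 225-247,160-183')
s=ctrl.state();p=s['ee_pos']+[0,0,-.0063];print(s['ee_pos'])
print('cover',bb(p,.029,'side',(.002,-.002)),proj('side',p).round()-30+[21,24], proj('side',p).round()-30+[42,24])
e=proj('side',P);print(proj('side',np.array(P)+[.01,0,0])-e,proj('side',np.array(P)+[0,.01,0])-e)
im=grab('side');g=cv2.cvtColor(im,cv2.COLOR_RGB2HSV);m=((g[...,0]>12)&(g[...,0]<34)&(g[...,1]>110))
a=cv2.imread('pics/s6.png');ga=cv2.cvtColor(a,cv2.COLOR_BGR2HSV);ma=((ga[...,0]>12)&(ga[...,0]<34)&(ga[...,1]>110))
a0=cv2.imread('pics/side0.png');g0=cv2.cvtColor(a0,cv2.COLOR_BGR2HSV);m0=((g0[...,0]>12)&(g0[...,0]<34)&(g0[...,1]>110))
for r in m0[176:204,340:376]:print(''.join('#' if z else '.' for z in r))
E
```

```text
cup side pred (array([346.8268, 179.7516]), array([366.7382, 198.8083])) meas cols 348-368, top row 180
cup top pred (array([224.599, 159.414]), array([246.7158, 180.5732])) meas 225-247,160-183
[0.6502 0.1229 0.0835]
cover (array([346.0511, 165.8901]), array([366.9766, 179.5473])) [347. 167.] [368. 167.]
[ 3.3859 -0.4844] [-0.9265 -2.1085]
....................................
....................................
....................................
....................................
............######..###.............
..........###############...........
.........#################..........
.........##################.........
.........###################........
........####################........
........####################........
........###########...######........
........###....###.....#####........
........###............#####........
........####.........######.........
........########....#######.........
........###################.........
........##################..........
.........#################..........
.........################...........
..........##############............
............###########.............
...............#####................
....................................
....................................
....................................
....................................
....................................
```

Request:
jog_arm --deltas '[[[0.11, -0.03, 0.5], 0, 0.05], [[0.11, -0.03, 1], 0, 0.05], [[0.11, -0.03, 1.3], 0, 0.05], [[0.11, -0.03, 1.4], 0, 0.05], [[0.11, -0.03, 1.4], 0, 0.05], [[0.11, -0.03, 1.4], 0, 0.05]]'

```text
time: 31.9
ee_pos: [0.6549, 0.1238, 0.0516]
orientation: [[1.0, -0.003, 0.001], [-0.003, -1.0, 0.0], [0.001, -0.0, -1.0]]
wrist_force: [-0.8, 0.1, -0.7]
gripper_width: 0.0125
gripper_force: 58.7
```

Request:
jog_arm --deltas '[[[0, 0, 0.1], 0, 0.05], [[0, 0, 0.2], 0, 0.05], [[0, 0, 0.3], 0, 0.05], [[0, 0, 0.4], 0, 0.05], [[0, 0, 0.4], 0, 0.05], [[0, 0, 0.4], 0, 0.05]]'

```text
time: 32.5
ee_pos: [0.6543, 0.124, 0.041]
orientation: [[1.0, -0.003, -0.001], [-0.003, -1.0, 0.0], [-0.001, -0.0, -1.0]]
wrist_force: [-1.0, -0.2, -1.0]
gripper_width: 0.0129
gripper_force: 58.7
```

Request:
jog_arm --deltas '[[[0, 0, 0.05], 0, 0.05], [[0, 0, 0.1], 0, 0.05], [[0, 0, 0.15], 0, 0.05], [[0, 0, 0.2], 0, 0.05], [[0, 0, 0.2], 0, 0.05]]'

```text
time: 33.0
ee_pos: [0.6544, 0.1239, 0.0383]
orientation: [[1.0, -0.003, -0.002], [-0.003, -1.0, -0.0], [-0.002, 0.0, -1.0]]
wrist_force: [-6.7, -0.5, 9.3]
gripper_width: 0.0128
gripper_force: 59.8
```

```bash
python3 - <<'E'
from h import *
s=ctrl.state();print(s['time'],s['ee_pos'],s['wrist_force'])
E
```

```text
33.0 [0.6544 0.1239 0.0383] [-6.7272 -0.5459  9.3096]
```

Request:
jog_arm --deltas '[[[0, 0, -0.1], 0, 0.05], [[0, 0, -0.1], 0, 0.35], [[0, 0, -0.1], 0, 0.35], [[0, 0, -0.1], 0, 0.35], [[0, 0, -0.5], 0, 0.35], [[0, 0, -2], 0, 0.35], [[0, 0, -4], 0, 0.35], [[0, 0, -6], 0, 0.35], [[0, 0, -8], 0, 0.35], [[-2, 2, -8], 0, 0.0], [[-4, 4, -8], 0, 0.0], [[-5, 6, -8], 0, 0.0], [[-5, 8, -8], 0, 0.0], [[-5, 8, -8], 0, 0.0]]'

```text
time: 34.4
ee_pos: [0.5279, -0.0774, 0.2375]
orientation: [[1.0, -0.003, 0.002], [-0.003, -1.0, -0.001], [0.002, 0.001, -1.0]]
wrist_force: [0.1, -0.3, -0.3]
gripper_width: -0.0001
gripper_force: 0.0
```

```bash
python3 - <<'E'
from see import *
s=ctrl.state();print(s['time'],s['ee_pos'],s['qpos'])
p=(.6,.12,.04);both('p9.png',p,p,60,79)
# lid edge estimate from start top image: crop c1 px outer/inner top edges
a=cv2.imread('pics/top0.png')
H=case(0,.075)
for t in (1.65,1.75,1.8,1.85,1.9,1.98):
    # inner rim free-edge corners & outer
    o=[]
    for x in(-.145,.145):
        for dep in(0,.036):
            y=.075-.15*np.cos(t)-dep*-np.sin(t)*1; z=.026+.15*np.sin(t)+dep*np.cos(t)
            o.append((proj('top',[*case(x,y),z])-[150,135])*4)
    print(t,np.array(o).round().tolist())
E
```

```text
34.4 [ 0.5279 -0.0774  0.2375] [-0.3356 -0.0336  1.918  -0.0003  1.2549  1.2383]
side origin 260 126 scale
top origin 157 129 scale
1.65 [[147.0, 518.0], [81.0, 525.0], [132.0, 2.0], [69.0, 10.0]]
1.75 [[120.0, 521.0], [57.0, 528.0], [106.0, 6.0], [47.0, 16.0]]
1.8 [[107.0, 523.0], [46.0, 530.0], [94.0, 8.0], [37.0, 20.0]]
1.85 [[94.0, 524.0], [36.0, 532.0], [82.0, 11.0], [27.0, 23.0]]
1.9 [[82.0, 526.0], [27.0, 534.0], [71.0, 13.0], [18.0, 27.0]]
1.98 [[64.0, 529.0], [13.0, 537.0], [54.0, 18.0], [5.0, 33.0]]
```

View pics/p9.png

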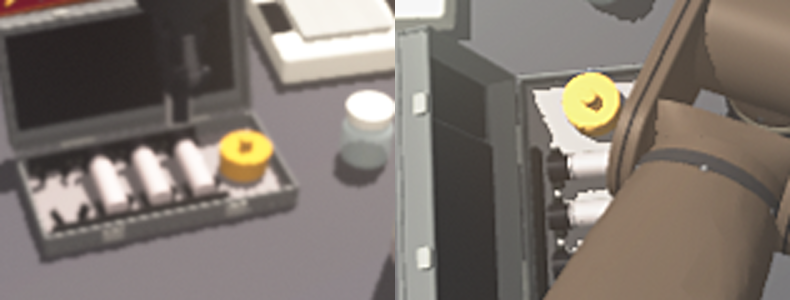

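Cover and tubes sit properly: the cover is on the cup at side crop (245,150), with the tubes beside it. Next I'll work out the lid-closing path.

```bash
cat > lid.py <<'E'
from h import *
import sys
def P(t,d=.135,w=.014): return [*case(0,.075-d*np.cos(t)+.036*np.sin(t)+w),.026+d*np.sin(t)+.036*np.cos(t)]
E
python3 - <<'E'
from lid import *
print(onz('top',128,322,.0),P(1.82))
go((*case(0,.06),.24,4.2),(*case(0,.23),.24,4.2),(*case(0,.19),.148,4.2))
E
```

```text
[0.2806 0.3844 0.    ] [np.float64(0.5361061008107292), np.float64(0.272355122115466), np.float64(0.14795096923998358)]
d [0.52, -10.21, -0.12] spin -0.59 dist 256 mm
d [-0.04, -16.99, -0.14] spin -0.59 dist 425 mm
d [0.09, -15.4, 3.55] spin -0.59 dist 395 mm
```

Request:
jog_arm --deltas '[[[0.2, -3, -0.5], -0.3, 0], [[0.4, -6, -0.5], -0.6, 0], [[0.5, -9, -0.5], -0.6, 0], [[0.3, -12, -0.5], -0.6, 0], [[0.1, -15, -0.5], -0.6, 0], [[0, -17, -0.5], -0.6, 0], [[0, -17, -0.5], -0.6, 0], [[0, -17, -0.5], -0.6, 0], [[0, -17, 1], -0.6, 0], [[0, -17, 2.5], -0.6, 0], [[0, -17, 3.6], -0.6, 0], [[0, -17, 3.6], -0.6, 0], [[0, -17, 3.6], -0.6, 0]]'

```text
time: 35.8
ee_pos: [0.5303, 0.3499, 0.1469]
orientation: [[0.997, 0.081, -0.0], [0.081, -0.997, 0.0], [0.0, -0.0, -1.0]]
wrist_force: [0.8, -0.0, 0.9]
gripper_width: -0.0002
gripper_force: 0.0
```

```bash
python3 - <<'E'
from lid import *
s=ctrl.state();print(s['time'],s['ee_pos'],s['wrist_force'])
go(*[(*P(t),4.2) for t in np.arange(1.8,.1,-.1)])
E
```

```text
35.8 [0.5303 0.3499 0.1469] [ 0.7825 -0.0193  0.8785]
d [-0.02, 3.21, -0.1] spin 0.06 dist 80 mm
d [-0.02, 3.71, -0.33] spin 0.06 dist 93 mm
d [-0.03, 4.24, -0.52] spin 0.06 dist 107 mm
d [-0.03, 4.78, -0.65] spin 0.06 dist 121 mm
d [-0.03, 5.33, -0.73] spin 0.06 dist 135 mm
d [-0.04, 5.89, -0.75] spin 0.06 dist 149 mm
d [-0.04, 6.45, -0.72] spin 0.06 dist 162 mm
d [-0.05, 7.0, -0.63] spin 0.06 dist 176 mm
d [-0.05, 7.54, -0.49] spin 0.06 dist 189 mm
d [-0.05, 8.06, -0.29] spin 0.06 dist 202 mm
d [-0.06, 8.57, -0.04] spin 0.06 dist 214 mm
d [-0.06, 9.04, 0.25] spin 0.06 dist 226 mm
d [-0.06, 9.48, 0.6] spin 0.06 dist 237 mm
d [-0.07, 9.88, 0.98] spin 0.06 dist 248 mm
d [-0.07, 10.25, 1.41] spin 0.06 dist 259 mm
d [-0.07, 10.57, 1.86] spin 0.06 dist 268 mm
d [-0.07, 10.84, 2.35] spin 0.06 dist 277 mm
```

Request:
jog_arm --deltas '[[[0, 1.5, 0], 0, 0], [[0, 2.6, -0.1], 0, 0], [[0, 3.2, -0.1], 0, 0], [[0, 3.7, -0.3], 0, 0], [[0, 4.2, -0.5], 0, 0], [[0, 4.8, -0.6], 0, 0], [[0, 5.3, -0.7], 0, 0], [[0, 5.9, -0.7], 0, 0], [[0, 6.4, -0.7], 0, 0], [[0, 7, -0.6], 0, 0], [[0, 7.5, -0.5], 0, 0], [[0, 8.1, -0.3], 0, 0], [[0, 8.6, 0], 0, 0], [[0, 9, 0.25], 0, 0]]'

```text
time: 37.2
ee_pos: [0.5481, 0.1234, 0.1388]
orientation: [[0.997, 0.08, -0.001], [0.08, -0.997, -0.001], [-0.002, 0.001, -1.0]]
wrist_force: [0.8, -0.0, 3.7]
gripper_width: 0.0001
gripper_force: 1.3
```

```bash
python3 - <<'E'
from lid import *
s=ctrl.state();print(s['time'],s['ee_pos'],s['wrist_force'])
go(*[(*P(t),4.2) for t in (.7,.6,.5,.4,.3,.2,.1,0,-.05)])
E
```

```text
37.2 [0.5481 0.1234 0.1388] [ 0.8473 -0.0054  3.7376]
d [-0.04, -0.05, -0.07] spin 0.05 dist 2 mm
d [-0.04, 0.4, 0.27] spin 0.05 dist 12 mm
d [-0.04, 0.8, 0.66] spin 0.05 dist 26 mm
d [-0.04, 1.16, 1.08] spin 0.05 dist 40 mm
d [-0.04, 1.48, 1.54] spin 0.05 dist 54 mm
d [-0.05, 1.76, 2.03] spin 0.05 dist 67 mm
d [-0.05, 1.98, 2.54] spin 0.05 dist 81 mm
d [-0.05, 2.15, 3.07] spin 0.05 dist 94 mm
d [-0.05, 2.22, 3.34] spin 0.05 dist 100 mm
```

Request:
jog_arm --deltas '[[[0, 0.4, 0.3], 0, 0], [[0, 0.8, 0.7], 0, 0], [[0, 1.15, 1.1], 0, 0], [[0, 1.5, 1.55], 0, 0], [[0, 1.75, 2.05], 0, 0], [[0, 2, 2.55], 0, 0], [[0, 2.1, 2.8], 0, 0], [[0, 2.15, 3.05], 0, 0], [[0, 2.15, 3.2], 0, 0], [[0, 2.15, 3.3], 0, 0], [[0, 2.15, 3.35], 0, 0], [[0, 2.15, 3.35], 0, 0], [[0, 2.15, 3.35], 0, 0]]'

```text
time: 38.5
ee_pos: [0.5523, 0.0712, 0.0618]
orientation: [[0.997, 0.083, -0.005], [0.083, -0.997, -0.002], [-0.006, 0.001, -1.0]]
wrist_force: [-16.1, -3.0, 30.9]
gripper_width: -0.0004
gripper_force: 15.4
```

Request:
jog_arm --deltas '[[[0, 0, 0], 0, 0], [[0, 0, 0], 0, 0], [[0, 0, -1], 0, 0], [[0, 0, -3], 0, 0], [[0, 0, -5], 0, 0], [[0, 5, -6], 0, 0], [[0, 9, -6], 0, 0], [[0, 9, -6], 0, 0], [[0, 9, -6], 0, 0], [[0, 9, -6], 0, 0]]'

```text
time: 39.5
ee_pos: [0.571, -0.1559, 0.2066]
orientation: [[0.997, 0.078, 0.001], [0.078, -0.997, -0.001], [0.001, 0.001, -1.0]]
wrist_force: [0.2, -0.3, -0.4]
gripper_width: -0.0
gripper_force: 0.0
```

```bash
python3 - <<'E'
from see import *
s=ctrl.state();print(s['time'],s['ee_pos'],s['wrist_force'])
p=(.55,.0,.04);both('p10.png',p,p,75,79)
E
```

```text
39.5 [ 0.571  -0.1559  0.2066] [ 0.2264 -0.3484 -0.381 ]
side origin 252 142 scale
top origin 205 133 scale
```

View pics/p10.png

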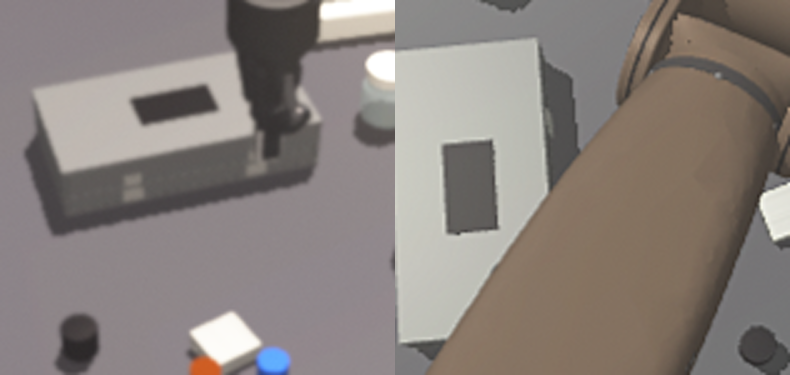

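The case is shut: front seam closed along crop row ~190, block, loupe and look-alikes untouched.

```bash
python3 -c "
from rig import ctrl
print(ctrl.sign_off())"
```

```text
the job is handed in; nothing more can be done
None
```

The job is handed in: the three bur tubes on the bench lie in cradles 1–3, the brass cover sits on its cup, and the case is pressed shut (lid top read 61.8 mm against the 62 mm expected), with the other bench items I could see in the last view unmoved.

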